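# Load resin rollers into a gravity-feed magazine under UV-bench tiers

### The job

Push the magazine's drooping outlet flap up until it is shut, then load the three resin rollers from the tiers one at a time onto the high, open end of the magazine's track so that each rolls down before the next is put in and they will dispense in order: the thickest first (against the flap), then the middle one, the thinnest last. Finish with the flap still shut and all three lying across the track nose to tail; do not drop a roller, and leave the other things on the counter where they are.

Things in the scene. Friction and masses are not known exactly. Their poses are not given: they have to be found in the camera images.
- tiers: Fixed pale grey plastic stack of three tiers, 170 mm deep (x), 320 mm wide (y), 196 mm high. Origin: centre of its underside, on the counter; x points to its back, away from the open front, z up. The lowest tier has a floor 6 mm and a rim 18 mm above the counter. Full side walls stand only behind x = -7 mm, the top tier behind x = 13 mm.
- cradle_mid (a point): Bottom of the V of the middle of three cradles on the lowest tier, 34 mm above the counter, x = -30, y = 0 in the tiers' frame; the others are at y = -95 and 95 mm. Each is a pedestal 24 mm wide (y) with a V along y, faces 30 degrees from level, ridges 11 mm above its bottom, 19 mm before and behind. A roller's centre lies 1.155 radii above the V's bottom; its ends stand 11 mm free each side.
- overhang_edge (a point): Middle of the second tier's front lower edge, x = -30, y = 0, z = 115 mm in the tiers' frame: straight above the rollers' centres (lip up to 138 mm), so a tool pointing straight down cannot reach them. Come from the front with the tool tilted 35 to 45 degrees, its body leaning out of the open front, fingers on the roller's flat ends; withdraw back and up along the tool.
- large_center (a point): Solid amber-brown resin roller, the thickest of three: plain cylinder 38 mm in diameter, 46 mm long, flat ends, about 60 g, lying in one of the three cradles (any) at the start. The others are alike but for the diameter (38, 30, 22 mm). This point is its centre; its y axis runs along the cylinder, at first parallel to the tiers' y; x and z turn as it rolls.
- medium_center (a point): Solid amber-brown resin roller, the middle one of three: plain cylinder 30 mm in diameter, 46 mm long, flat ends, about 37 g, lying in one of the three cradles (any) at the start. The others are alike but for the diameter (38, 30, 22 mm). This point is its centre; its y axis runs along the cylinder, at first parallel to the tiers' y; x and z turn as it rolls.
- small_center (a point): Solid amber-brown resin roller, the thinnest of three: plain cylinder 22 mm in diameter, 46 mm long, flat ends, about 20 g, lying in one of the three cradles (any) at the start. The others are alike but for the diameter (38, 30, 22 mm). This point is its centre; its y axis runs along the cylinder, at first parallel to the tiers' y; x and z turn as it rolls.
- magazine: Fixed gravity-feed magazine, white plastic, on an aluminium base 170 x 110 x 8 mm. Origin: centre of the underside; x points up the track, away from the robot, y across, z up. The track falls at 9 degrees to -x: surface z = 45 mm at x = -75, 70 mm at x = 84. Loaded in order, the roller centres lie at x = -58, z = 67 (thickest), x = -24, z = 68 (middle), x = 2, z = 68 mm (thinnest).
- channel_mid (a point): Point on the track at x = -29, y = 0, z = 52 mm of the magazine. From x = -75 to 16 mm the track is a channel 49.5 mm wide with walls 22 mm high; they flare to about 72 mm at x = 38. Steel wires 45 to 51 mm above the channel (top 108 mm above the counter, x from -72 to 12) keep rollers from being put in from above.
- load_point (a point): Point on the track surface at the loading end: x = 62, y = 0, z = 67 mm of the magazine, axes alike. From x = 38 to 84 mm the track is a bare strip 24 mm wide (y), nothing beside or above it, a 4 mm lip at its end. A roller set down here across the track (centre one radius above this point, axis along y) and let go rolls down by itself to the flap or the roller before it.
- flap (a joint): Angle of the outlet flap in rad: 0 upright and shut (a stop there), positive when it droops outwards, towards the magazine's -x; at most 1.3. A stiff hinge: it stays where it is left and takes about 3 N square to the plate at its free edge to move. Follow its arc: push in and a little up, as a level push alone can bind at the edge.
- flap_hinge (a point): Middle of the flap's hinge line along its lower edge, parallel to the magazine's y, at x = -79, y = 0, z = 43 mm of the magazine. The flap is an aluminium plate 50 mm wide, 36 mm high, 4 mm thick, closing the track's low end. Push it up with shut fingertips that reach below its upper edge, from outside towards the magazine's +x. Shut, its outer face is at x = -81 mm.
- flap_edge (a point): Middle of the flap's free (upper) edge, 36 mm from the hinge line.
- jar_center (a point): Bystander: centre of a glass jar with screw lid, 72 mm across, 75 mm high, standing behind.
- hexkeys_center (a point): Bystander: centre of a black hex key holder 30 x 85 mm with steel keys, 63 mm high, on the thin grey silicone mat (3 mm) in front of the robot.
- cup_center (a point): Bystander: centre of a white bowl 70 mm across and 45 mm high, to the right of the magazine.
- block_center (a point): Bystander: centre of an aluminium block 50 x 35 x 20 mm behind the magazine.
- scraper_grip (a point): Bystander: grip of a spatula 180 mm long lying to the right of the magazine.
There are look-alikes about, which are no part of the job. Leave any yellow look-alike of the part that bears small_center alone.

How it is judged:
On the way, in this order (a step that is already met when the one before it is completed fails the run):
1. the flap is shut (value of joint flap below 0.1 rad), for 0.2 s.
2. the thickest roller lies against the shut flap (value of joint flap below 0.1 rad and x of large_center in the frame of magazine between -0.066 and -0.05 m and y of large_center in the frame of magazine between -0.008 and 0.008 m and z of large_center in the frame of magazine between 0.059 and 0.075 m and angle between the y axis of large_center and the y axis of magazine, either way round below 0.25 rad), for 0.2 s.
3. the middle roller lies behind it (all of step 2 and x of medium_center in the frame of magazine between -0.032 and -0.016 m and y of medium_center in the frame of magazine between -0.008 and 0.008 m and z of medium_center in the frame of magazine between 0.06 and 0.076 m and angle between the y axis of medium_center and the y axis of magazine, either way round below 0.25 rad), for 0.2 s.
4. the thinnest roller lies behind that (all of step 3 and x of small_center in the frame of magazine between -0.006 and 0.01 m and y of small_center in the frame of magazine between -0.008 and 0.008 m and z of small_center in the frame of magazine between 0.06 and 0.076 m and angle between the y axis of small_center and the y axis of magazine, either way round below 0.25 rad), for 0.2 s.
At the end, for the whole second after the job is handed in: Flap within 0.1 rad of shut; from the flap up the track lie thickest, middle and thinnest roller, at rest (under 0.02 m/s), axes within 0.25 rad of straight across, each centre within 8 mm per axis of its place: x = -58, -24, +2 mm, y = 0, z = 67, 68, 68 mm in the magazine's frame (all of step 4 and linear speed of each of roller_large, roller_medium, roller_small below 0.02 m/s); the robot touches nothing.
It fails at once if a roller is dropped (height (world z) of any of large_center, medium_center, small_center below 0.025 m).
It fails at once if another thing on the counter is shifted by more than 20 mm (distance of any of jar_center, hexkeys_center, cup_center, block_center, scraper_grip from where it was at the start of the episode above 0.02 m).
It also fails if it takes over 72 s, if anything falls off the work surface, if the arm or the gripper's body presses on something with over 40 N, if the wrist force passes 120 N, or if a joint passes its speed limit or range.

### The arm

A 6-joint arm with a two-finger parallel gripper is mounted at the origin on the work surface. World frame = base frame: x ahead of the robot, y to its left, z up, the work surface at z = 0. Lengths are in m, angles in rad, forces in N, time in s.
With the tool pointing down it reaches from about 0.35 to 0.775 m from the base axis. Payload 7.3 kg.
Tool frame: the origin (TCP) lies midway between the tips of the shut fingers; the grasp point (between the pads) lies 19 mm behind it (robot.grip_depth is the distance from the TCP to the grasp point, in m); z points along the fingers, y is the line along which they close (so a half turn about z gives the same grasp; the last joint's range is limited). The gripper opens to 92 mm and grips with 3 to 60 N. Pads are 19 mm wide; open, the fingers measure 130 mm over their backs; the gripper's body (75 mm by 190 mm) begins 47 mm behind the grasp point.
Start: joints at [1.052, 0.342, 1.524, -0, 1.275, -0.146], TCP at [0.191, 0.489, 0.227] pointing down, gripper open.
Joint ranges: [-2.53, 2.53], [-0.77, 2.02], [0.04, 2.7], [-1, 4.14], [0.28, 2.66], [-3.11, 3.11]. Speed limits (rad/s): [2.57, 2.57, 3.14, 3.14, 3.14, 3.14].

### API

Orientations are given as [roll, pitch, yaw] about the fixed x, y, z axes, in that order (R = Rz(yaw) Ry(pitch) Rx(roll)).
In Python, from cell import monitor, vision, workorder, robot gives the robot as it stands.
- The arm moves only by the tool move_arm, never from a script. Its argument "rows" is a list of rows, each a list of 5 numbers: the shift along the world's x, y, z in mm, then the turn about the world's z in rad, then the closure, from -1 (fully open) to 1 (shut). A call has 1 to 12 rows; each row shifts and turns the commanded pose from where the row before left it; what a row does not reach is not made up. A row lasts 1/10 s, in which the tool goes at most 50 mm and 8.59 degrees, less where a joint would pass 70% of its speed; a pose out of reach is approached as far as the arm can. A call is refused whole if a number of a shift passes 50 or a number of a turn 0.15, either way. A call with a gripper value outside its range is refused whole. The fingers move at their own pace and stop on an object; "newtons" is the grip in N (left out, the last holds). Time passes only in rows, so rows that do not move let the fingers close. It gives the time, the measured TCP pose, the force, the opening and the grip force at its end, in the units of the state.
- monitor.observe(): the state, without advancing time (a new reading comes with each control period).
- vision.read_camera(name): name is "side" or "top"; returns the picture (480x640x3 uint8, red, green, blue); there is no depth.
- vision.get_calibration(name): a dict with "K" (3x3 intrinsics, pixels), "T" (4x4, takes a point from camera to world coordinates). Camera axes: x right, y up, looking along -z (the intrinsics and any distortion apply to the point x, -y, -z); pixel columns grow to the right and rows downward; lengths in m; the calibration is good to about 2 mm. A picture is of the moment at which its call begins. get_calibration takes no time and is no camera call.
- workorder.hand_in(): hands the job in; it is judged then, once.
The state is a dict: "time": time; "qpos": joint angles; "qvel": joint speeds; "joint_efforts": joint torques, N m; "tool_pos": TCP position; "tool_rot": TCP orientation; "contact_force": force on the tool from outside, world axes, zero at the start; "torque": the same for the moment, N m; "opening": finger opening in m; "grip_force": force on a finger pad.
Only numpy, scipy, OpenCV 4.12 (cv2) and the standard library are available. Lean on these libraries where they do the work, as an engineer would, in place of code of your own. Each camera call takes 0.05 s, during which the arm holds its last target. There are 200 camera calls.

## Working session

There is one attempt and no reset: what is moved stays moved. The work goes in short steps, Python scripts to look and compute and a tool call to move; the robot and the scene stay as the last step left them, time stands still between calls to the robot, and variables do not carry over. Pictures are saved under pics/ and viewed, at most 10 in all, crops included, and the job is handed in when it is done.

Besides the shell and the picture viewer there is one more tool, called after "Request:" as name(argument=value, ...), one argument or row to a line, values as JSON. move_arm: Moves the arm, as the interface text tells. Its arguments: {"type":"object","properties":{"rows":{"type":"array","items":{"type":"array","items":{"type":"number"}}},"newtons":{"type":"number"}},"required":["rows"]}

```bash
ls; mkdir -p pics; python3 - <<'E'
from cell import monitor, vision, workorder, robot
import cv2
for n in("side","top"):
    im=vision.read_camera(n); cv2.imwrite(f"pics/{n}0.png",im[...,::-1]); c=vision.get_calibration(n); print(n,c)
print(monitor.observe()); print([a for a in dir(robot) if a[0]!='_'])
E
```

```text
pics
side {'K': array([[485.9782577 ,   0.        , 323.17332474],
       [  0.        , 485.9782577 , 230.16787605],
       [  0.        ,   0.        ,   1.        ]]), 'T': array([[ 0.90696049,  0.29436618, -0.30128262,  0.30423224],
       [-0.42088241,  0.60487853, -0.67600293, -0.74037488],
       [-0.01675301,  0.7399125 ,  0.67249448,  0.74842611],
       [ 0.        ,  0.        ,  0.        ,  1.        ]])}
top {'K': array([[451.15196551,   0.        , 313.63742079],
       [  0.        , 451.15196551, 242.30802238],
       [  0.        ,   0.        ,   1.        ]]), 'T': array([[-0.00646127,  0.98223352, -0.18755148,  0.42227811],
       [-0.99982842, -0.00960174, -0.01584094, -0.07221092],
       [-0.01736032,  0.18741695,  0.98212703,  0.97215968],
       [ 0.        ,  0.        ,  0.        ,  1.        ]])}
{'time': 0.1, 'qpos': array([ 1.05202201e+00,  3.42636574e-01,  1.52490333e+00, -1.20093530e-05,
        1.27539570e+00, -1.46008852e-01]), 'qvel': array([-0.00223101, -0.0008549 ,  0.00023257, -0.00105003,  0.00014877,
        0.00094606]), 'joint_efforts': array([ 2.70729142e-03, -4.32005453e+01, -2.44695604e+01,  7.18654110e-02,
        5.25799161e-02, -4.54831240e-05]), 'tool_pos': array([0.19101054, 0.48863916, 0.22612935]), 'tool_rot': array([-3.14026233e+00, -1.84023067e-04,  2.76883057e+00]), 'contact_force': array([-0.10342933, -0.32562355, -0.04418323]), 'torque': array([-0.04629622, -0.01606596,  0.00199204]), 'grip_force': 0.0, 'opening': 0.09155963035548022}
['IKError', 'grip_depth']
```

View pics/side0.png

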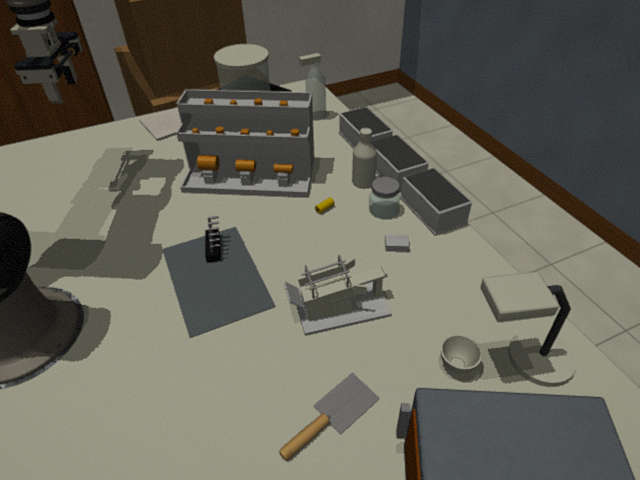

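View pics/top0.png

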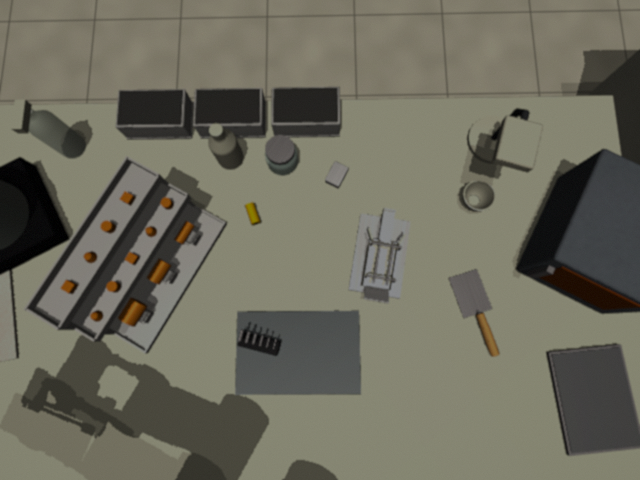

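Rollers left to right in the side view are large (207,163), medium (245,166), small (283,169). In the top view they are at (133,312), (160,271) and (185,233). The magazine is at about (380,255) in the top view, with its flap at the low end. Next I'll measure them.

```bash
cat > h.py <<'E'
import cv2, numpy as np
from cell import vision
def cal(n): c=vision.get_calibration(n); return c["K"],c["T"]
def ray(n,uv):
    K,T=cal(n); d=np.linalg.inv(K)@[uv[0],uv[1],1]; d=T[:3,:3]@[d[0],-d[1],-d[2]]; return T[:3,3],d/np.linalg.norm(d)
def plane(n,uv,z): o,d=ray(n,uv); return o+d*(z-o[2])/d[2]
def tri(a,b):
    (o,d),(p,e)=ray("side",a),ray("top",b); s=np.linalg.lstsq(np.c_[d,-e],p-o,rcond=None)[0]
    P,Q=o+s[0]*d,p+s[1]*e; return (P+Q)/2,np.linalg.norm(P-Q)
def proj(n,X):
    K,T=cal(n); c=np.linalg.inv(T)@np.r_[X,1]; u=K@[c[0],-c[1],-c[2]]; return u[:2]/u[2]
def blobs(im,lo,hi,amin=15):
    m=cv2.inRange(cv2.cvtColor(im,cv2.COLOR_RGB2HSV),lo,hi); n,_,s,c=cv2.connectedComponentsWithStats(m); return [(s[i],c[i]) for i in range(1,n) if s[i][4]>=amin],m
E
python3 - <<'E'
from h import *
im={n:cv2.imread(f"pics/{n}0.png")[...,::-1].copy() for n in("side","top")}
for n,box in(("side",(180,140,310,200)),("top",(110,200,230,340))):
    b,m=blobs(im[n],(5,140,60),(22,255,255))
    for s,c in b:
        if box[0]<c[0]<box[2] and box[1]<c[1]<box[3]: print(n,s,c.round(1))
a=cv2.resize(im["side"][240:340,270:400],None,fx=6,fy=6,interpolation=cv2.INTER_CUBIC)
b=cv2.resize(im["top"][195:310,335:425],None,fx=5,fy=5,interpolation=cv2.INTER_CUBIC)
cv2.imwrite("pics/a1.png",a[...,::-1]); cv2.imwrite("pics/b1.png",b[...,::-1])
E
```

```text
side [197 155  20  14 242] [206.3 161.2]
side [235 159  20  12 194] [244.5 164.2]
side [274 164  19   8 140] [283.  167.3]
top [160 197  11  11  86] [165.3 202.1]
top [176 221  18  23 189] [184.3 232.2]
top [146 227   9   9  55] [149.5 231. ]
top [125 252  13  12  93] [131.  257.4]
top [149 260  21  23 253] [159.  271.6]
top [106 281  12  11  97] [111.5 285.8]
top [121 301  24  25 315] [132.7 312.9]
```

View pics/a1.png

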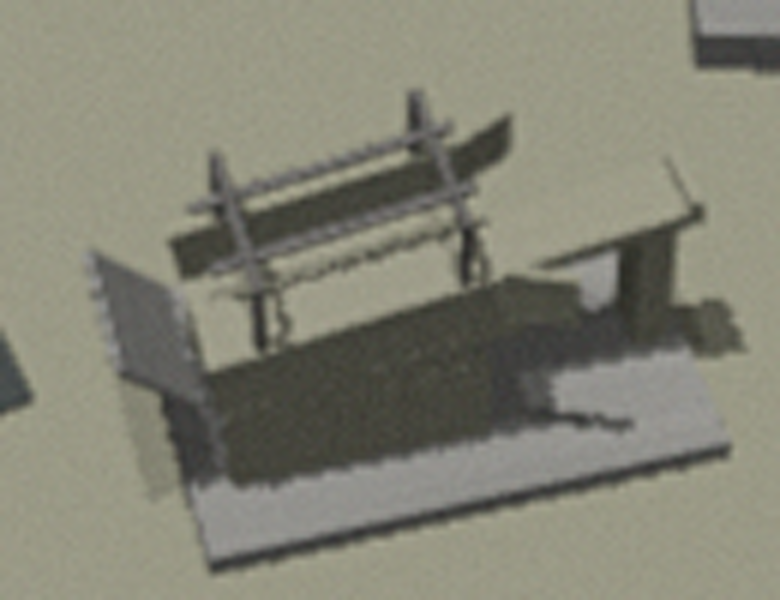

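View pics/b1.png

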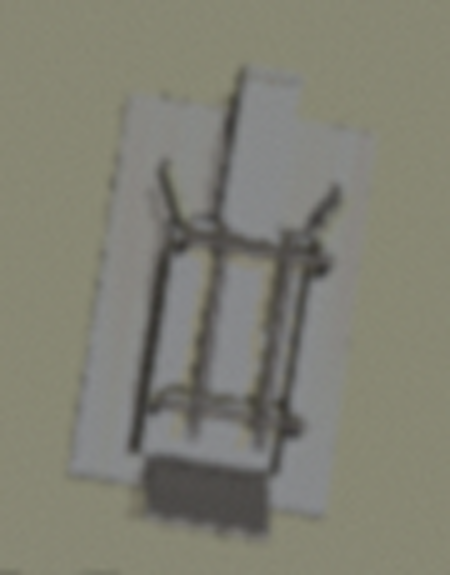

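The side crop shows the base's near corners at (208,560) and (730,445), and the drooping flap with its free edge from (90,255) to (120,372). The top crop shows base corners at (130,95), (372,130), (325,515) and (70,470), the strip end at (243..300,72), and the flap at about (145..270, 460..530).

```bash
python3 - <<'E'
from h import *
f=lambda x,y:(x/5+335-.4,y/5+195-.4)
C=[plane("top",f(*p),.008) for p in((130,95),(372,130),(325,515),(70,470))]
C=np.array(C);c=C.mean(0);print(C.round(3),c.round(4))
ax=(C[0]+C[1]-C[2]-C[3]);print("yaw",np.arctan2(ax[1],ax[0]),np.linalg.norm(ax)/2, np.linalg.norm(C[0]-C[1]))
se=[plane("top",f(*p),.072) for p in((243,68),(300,78))];print("stripend",np.round(se,4))
g=lambda x,y:(x/6+270-.4,y/6+240-.4)
for p in((208,560),(730,445)): print("side base top",plane("side",g(*p),.006))
for a,b in(((90,255),(140,512)),((120,372),(268,532))): 
    print("flap",tri(g(*a),f(*b)))
R=[]
for s,t,z in(((206.3,161.2),(132.7,312.9),.0559),((244.5,164.2),(159,271.6),.0513),((283,167.3),(184.3,232.2),.0467)):
    P=tri(s,t);print(P, plane("side",s,z)[:2],plane("top",t,z)[:2]);R.append(P[0])
d=R[0]-R[2];print("tiers y dir yaw",np.arctan2(d[1],d[0])-np.pi/2,np.linalg.norm(d))
E
```

```text
[[ 0.67  -0.16   0.008]
 [ 0.653 -0.266  0.008]
 [ 0.485 -0.238  0.008]
 [ 0.505 -0.131  0.008]] [ 0.5782 -0.1987  0.008 ]
yaw -0.17116894498822852 0.1683616928868384 0.10665254046239586
stripend [[ 0.6642 -0.2012  0.072 ]
 [ 0.6597 -0.2244  0.072 ]]
side base top [ 0.48685817 -0.23443054  0.006     ]
side base top [ 0.65384562 -0.26557413  0.006     ]
flap (array([ 0.48359079, -0.15457331,  0.06686486]), np.float64(0.0007439401079282353))
flap (array([ 0.47443785, -0.20455888,  0.07001139]), np.float64(0.0006229822995629519))
(array([0.45537887, 0.30519688, 0.06584267]), np.float64(0.0004288181262291732)) [0.45779341 0.32038043] [0.45552854 0.30937567]
(array([0.53903253, 0.25935159, 0.0595733 ]), np.float64(0.0008501066555110089)) [0.54228203 0.27130989] [0.53966779 0.26243157]
(array([0.62283776, 0.21315189, 0.05310616]), np.float64(0.001727763786934104)) [0.62667118 0.22191369] [0.62336947 0.21529453]
tiers y dir yaw 1.0682163363209085 0.1915123540031863
```

Request:
move_arm(
  rows=[
    [20,-40,-10,0,1],
    [20,-40,-10,0,1],
    [20,-40,-10,0,1],
    [20,-40,-10,0,1],
  ],
)

```text
time: 0.5
tool_pos: [0.2714, 0.3274, 0.1861]
tool_rot: [-3.141, -0.0, 2.77]
contact_force: [0.0, 0.4, 0.1]
opening: 0.0643
grip_force: 0.0
```

Request:
move_arm(
  rows=[
    [-20,-25,0,0,1],
    [-20,-25,0,0,1],
    [-20,-25,0,0,1],
    [-20,-25,0,0,1],
    [-20,-25,0,0,1],
  ],
)

```text
time: 1.0
tool_pos: [0.1701, 0.2029, 0.1864]
tool_rot: [-3.141, -0.0, 2.769]
contact_force: [0.8, 0.5, 0.2]
opening: 0.0244
grip_force: 0.0
```

```bash
python3 -c "
from cell import monitor as m;s=m.observe();print(s['qpos'].round(4),s['tool_pos'],s['tool_rot'])"
```

```text
[ 0.5803 -0.1153  2.1811 -0.      1.0764 -0.6178] [0.17012397 0.20288739 0.18642146] [-3.14112562e+00 -3.03069107e-04  2.76892011e+00]
```

Request:
move_arm(
  rows=[
    [35,-10,40,0,1],
    [35,-10,40,0,1],
    [35,-10,40,0,1],
    [35,-10,40,0,1],
    [35,-10,40,0,1],
    [35,-10,40,0,1],
    [35,-10,40,0,1],
    [35,-10,40,0,1],
    [35,-10,40,0,1],
    [35,-10,40,0,1],
    [35,-10,40,0,1],
    [35,-10,40,0,1],
  ],
)

```text
time: 2.2
tool_pos: [0.5311, 0.1016, 0.5968]
tool_rot: [3.14, 0.003, 2.768]
contact_force: [-0.2, -0.5, 0.3]
opening: 0.0003
grip_force: 0.0
```

```bash
python3 -c "
from cell import monitor as m;s=m.observe();print(s['qpos'].round(4),s['tool_pos'],s['tool_rot'])"
```

```text
[ 4.6900e-02  5.0060e-01  2.4310e-01  8.0000e-04  2.3943e+00 -1.1499e+00] [0.53113561 0.10156818 0.59678524] [3.13967583e+00 3.00571913e-03 2.76812070e+00]
```

Request:
move_arm(
  rows=[
    [35,0,35,0,1],
    [35,0,35,0,1],
    [35,0,35,0,1],
    [35,0,35,0,1],
  ],
)

```text
time: 2.6
tool_pos: [0.4776, 0.0718, 0.6343]
tool_rot: [-3.128, -0.092, 2.767]
contact_force: [-0.1, 0.7, 0.7]
opening: 0.0003
grip_force: 0.0
```

```bash
python3 -c "
from cell import monitor as m;s=m.observe();print(s['qpos'].round(4),s['tool_pos'],s['tool_rot'])"
```

```text
[-0.0223  0.5376  0.0373  0.0408  2.6571 -1.184 ] [0.47755435 0.07179181 0.63426123] [-3.12816503 -0.09177795  2.76710646]
```

Request:
move_arm(
  rows=[
    [0,0,50,0,1],
    [0,0,50,0,1],
    [0,0,50,0,1],
  ],
)

```text
time: 2.9
tool_pos: [0.439, 0.0683, 0.6763]
tool_rot: [3.115, -0.008, 2.767]
contact_force: [-0.6, -0.6, 0.3]
opening: 0.0002
grip_force: 0.0
```

```bash
python3 -c "
from cell import monitor as m;s=m.observe();print(s['qpos'].round(4),s['tool_pos'],s['tool_rot'])"
```

```text
[-0.0384  0.4461  0.0362  0.0588  2.6573 -1.1824] [0.43903069 0.06829589 0.67630497] [ 3.11535039 -0.00791402  2.76703483]
```

Request:
move_arm(
  rows=[
    [-50,0,0,0,1],
    [-50,0,0,0,1],
    [-50,0,0,0,1],
  ],
)

```text
time: 3.2
tool_pos: [0.3061, 0.0684, 0.6776]
tool_rot: [3.116, -0.01, 2.767]
contact_force: [0.1, -0.3, 1.3]
opening: 0.0
grip_force: 0.0
```

```bash
python3 -c "
from cell import monitor as m;s=m.observe();print(s['qpos'].round(4),s['tool_pos'],s['tool_rot'])"
```

```text
[-0.0551  0.0567  0.6185  0.0442  2.4671 -1.2166] [0.30614842 0.06841473 0.67755553] [ 3.11574045 -0.00980974  2.76696375]
```

Rows that go out of reach tilt the tool, and the tilt stays when I move back into reach. So I can build the tilt I need at the upper limit, after first aligning the finger axis.

Request:
move_arm(
  rows=[
    [0,0,30,0.11,1],
    [0,0,30,0.11,1],
    [0,0,40,0.1,1],
    [0,0,50,0,1],
    [0,0,50,0,1],
    [0,0,50,0,1],
  ],
)

```text
time: 3.8
tool_pos: [0.2837, 0.0662, 0.744]
tool_rot: [3.102, 0.101, 3.081]
contact_force: [-0.1, 0.5, 0.3]
opening: 0.0005
grip_force: 0.0
```

```bash
cat > st.py <<'E'
from cell import monitor as m; import numpy as np
from scipy.spatial.transform import Rotation as R
s=m.observe(); M=R.from_euler("xyz",s['tool_rot']).as_matrix(); z,y=M[:,2],M[:,1]
print("q",s['qpos'].round(3),"tcp",s['tool_pos'].round(4),"t",round(s['time'],2))
print("tilt",np.degrees(np.arccos(-z[2])).round(1),"az",np.degrees(np.arctan2(z[1],z[0])).round(1),"y-az",np.degrees(np.arctan2(y[1],y[0])).round(1),"y-elev",np.degrees(np.arcsin(y[2])).round(1),"z",z.round(3),"grip",(s['tool_pos']-.019*z).round(4),"F",s['contact_force'].round(1),"open",round(s['opening'],4),round(s['grip_force'],1))
E
python3 st.py
```

```text
q [-0.083  0.12   0.263  0.089  2.657 -1.515] tcp [0.2837 0.0662 0.744 ] t 3.8
tilt 6.2 az 17.8 y-az 86.8 y-elev 2.2 z [ 0.103  0.033 -0.994] grip [0.2817 0.0656 0.7629] F [-0.1  0.5  0.3] open 0.0005 0.0
```

Request:
move_arm(
  rows=[
    [0,0,50,0,1],
    [0,0,50,0,1],
    [0,0,50,0,1],
    [0,0,50,0,1],
  ],
)

```text
time: 4.2
tool_pos: [0.2683, 0.0656, 0.7674]
tool_rot: [3.09, 0.202, 3.078]
contact_force: [0.2, 0.2, -0.2]
opening: 0.0005
grip_force: 0.0
```

```bash
python3 st.py
```

```text
q [-0.116  0.091  0.192  0.134  2.657 -1.504] tcp [0.2683 0.0656 0.7674] t 4.2
tilt 11.9 az 10.9 y-az 87.0 y-elev 2.9 z [ 0.203  0.039 -0.978] grip [0.2644 0.0648 0.786 ] F [ 0.2  0.2 -0.2] open 0.0005 0.0
```

Request:
move_arm(
  rows=[
    [0,0,50,0,1],
    [0,0,50,0,1],
    [0,0,50,0,1],
    [0,0,50,0,1],
    [0,0,50,0,1],
    [0,0,50,0,1],
    [0,0,50,0,1],
    [0,0,50,0,1],
    [0,0,50,0,1],
    [0,0,50,0,1],
    [0,0,50,0,1],
    [0,0,50,0,1],
  ],
)

```text
time: 5.4
tool_pos: [0.2226, 0.055, 0.826]
tool_rot: [3.032, 0.468, 3.059]
contact_force: [-0.9, -0.6, 1.0]
opening: 0.0004
grip_force: 0.0
```

```bash
python3 st.py
```

```text
q [-0.754 -0.029  0.036  0.901  2.657 -1.37 ] tcp [0.2226 0.055  0.826 ] t 5.4
tilt 27.5 az 9.0 y-az 88.1 y-elev 5.6 z [ 0.456  0.072 -0.887] grip [0.2139 0.0536 0.8429] F [-0.9 -0.6  1. ] open 0.0004 0.0
```

Request:
move_arm(
  rows=[
    [0,0,50,0,1],
    [0,0,50,0,1],
    [0,0,50,0,1],
    [0,0,50,0,1],
  ],
)

```text
time: 5.8
tool_pos: [0.2165, 0.0575, 0.829]
tool_rot: [3.034, 0.485, 3.048]
contact_force: [0.3, -0.4, 0.5]
opening: 0.0002
grip_force: 0.0
```

```bash
python3 st.py
```

```text
q [-1.047 -0.067  0.036  1.233  2.657 -1.309] tcp [0.2165 0.0575 0.829 ] t 5.8
tilt 28.4 az 7.6 y-az 87.5 y-elev 5.4 z [ 0.471  0.063 -0.88 ] grip [0.2076 0.0563 0.8457] F [ 0.3 -0.4  0.5] open 0.0002 0.0
```

Request:
move_arm(
  rows=[
    [0,-30,50,0,1],
    [0,-30,50,0,1],
    [0,-30,50,0,1],
    [0,-30,50,0,1],
  ],
)

```text
time: 6.2
tool_pos: [0.2319, 0.0078, 0.8331]
tool_rot: [3.029, 0.511, 3.057]
contact_force: [0.6, -0.3, 0.1]
opening: 0.0006
grip_force: 0.0
```

```bash
python3 st.py
```

```text
q [-1.762 -0.068  0.036  1.955  2.609 -1.314] tcp [0.2319 0.0078 0.8331] t 6.2
tilt 29.9 az 8.2 y-az 88.3 y-elev 5.6 z [ 0.493  0.071 -0.867] grip [0.2226 0.0065 0.8495] F [ 0.6 -0.3  0.1] open 0.0006 0.0
```

```bash
cat > fk.py <<'E'
import numpy as np
from scipy.optimize import least_squares
from scipy.spatial.transform import Rotation as R
D=[([1.05202,.34264,1.5249,0,1.2754,-.146],[.1910,.4886,.2261],[-3.1403,0,2.7688]),
([.5803,-.1153,2.1811,0,1.0764,-.6178],[.1701,.2029,.1864],[-3.1411,0,2.7689]),
([.0469,.5006,.2431,.0008,2.3943,-1.1499],[.5311,.1016,.5968],[3.1397,.003,2.7681]),
([-.0223,.5376,.0373,.0408,2.6571,-1.184],[.4776,.0718,.6343],[-3.1282,-.0918,2.7671]),
([-.0551,.0567,.6185,.0442,2.4671,-1.2166],[.3061,.0684,.6776],[3.1157,-.0098,2.767]),
([-.083,.12,.263,.089,2.657,-1.515],[.2837,.0662,.744],[3.102,.101,3.081]),
([-.754,-.029,.036,.901,2.657,-1.37],[.2226,.055,.826],[3.032,.468,3.059]),
([-1.762,-.068,.036,1.955,2.609,-1.314],[.2319,.0078,.8331],[3.029,.511,3.057])]
def fk(q,p):
    h,r0,d,a,b,c,L,e,f=p
    A=R.from_euler("ZYY",[q[0],q[1],q[2]]); B=A*R.from_euler("Z",q[3]); C=B*R.from_euler("Y",q[4])
    T=C*R.from_euler("Z",q[5]+np.pi/2)
    x=np.array([0,0,h])+R.from_euler("Z",q[0]).apply([r0,d,0])+R.from_euler("ZY",q[:2]).apply([0,0,a])+A.apply([c,0,b])+B.apply([0,f,0])+C.apply([e,0,L])
    return x,T
def fit():
    f=lambda p:np.concatenate([fk(q,p)[0]-x for q,x,_ in D])
    s=least_squares(f,[.2,0,.0763,.3,.3,0,.25,0,0]); return s.x,f(s.x)
lo=np.array([-2.53,-.77,.04,-1,.28,-3.11]);hi=np.array([2.53,2.02,2.7,4.14,2.66,3.11])
def goal(tilt,az):  # degrees; tool y horizontal, az = heading of tool z
    t,a=np.radians([tilt,az]); z=np.array([np.sin(t)*np.cos(a),np.sin(t)*np.sin(a),-np.cos(t)]); y=np.array([-np.sin(a),np.cos(a),0]); return R.from_matrix(np.c_[np.cross(y,z),y,z])
def ik(x,T,p,q0):
    def f(q):
        X,S=fk(q,p); return np.r_[(X-x)*5,(S*T.inv()).as_rotvec()]
    s=least_squares(f,np.clip(q0,lo+1e-3,hi-1e-3),bounds=(lo,hi)); return s.x,np.linalg.norm(s.fun)
E
python3 - <<'E'
from fk import *
p,r=fit(); print(p.round(4),abs(r).max())
for q,x,e in D: print(((fk(q,p)[1]*R.from_euler("xyz",e).inv()).magnitude()).round(3))
np.save("p.npy",p)
q0s=[[.3,.3,1.5,.4,1.3,-.8],[.3,.3,1.5,-.5,1.3,-1.6],[0,0,2,.6,1,-1.6],[.5,0,2,2.8,.5,1.5]]
for name,c in(("L",(.458,.311,.056)),("S",(.626,.219,.047))):
  for tilt in(30,35,40):
    g=goal(tilt,61.2)
    for back in (0,.12):
        x=np.array(c)+(.012-back)*g.as_matrix()[:,2]
        b=min((ik(x,g,p,q) for q in q0s),key=lambda t:t[1]); print(name,tilt,back,b[0].round(2),round(b[1],4))
mg=np.array([.578,-.199]);m=np.array([.985,-.17])
for tilt in(30,40):
    g=goal(tilt,-9.8); x=np.r_[mg+.065*m,.088]; b=min((ik(x,g,p,q) for q in q0s),key=lambda t:t[1]); print("load",tilt,b[0].round(2),round(b[1],4))
E
```

```text
Traceback (most recent call last):
  File "fk.py", line 20, in fit
    s=least_squares(f,[.2,0,.0763,.3,.3,0,.25,0,0]); return s.x,f(s.x)
  File "fk.py", line 19, in <lambda>
    f=lambda p:np.concatenate([fk(q,p)[0]-x for q,x,_ in D])
                               ~~^^^^^
  File "fk.py", line 14, in fk
    A=R.from_euler("ZYY",[q[0],q[1],q[2]]); B=A*R.from_euler("Z",q[3]); C=B*R.from_euler("Y",q[4])
  File "scipy/spatial/transform/_rotation.pyx", line 1423, in scipy.spatial.transform._rotation.Rotation.from_euler
ValueError: Expected consecutive axes to be different, got ZYY
```

```bash
sed -i 's/R.from_euler("ZYY",\[q\[0\],q\[1\],q\[2\]\])/R.from_euler("ZY",[q[0],q[1]+q[2]])/' fk.py
cat > chk.py <<'E'
from fk import *
p,r=fit(); print(p.round(4),abs(r).max())
for q,x,e in D: print(((fk(q,p)[1]*R.from_euler("xyz",e).inv()).magnitude()).round(3),end=" ")
np.save("p.npy",p)
q0s=[[.3,.3,1.5,.4,1.3,-.8],[.3,.3,1.5,-.5,1.3,-1.6],[0,0,2,.6,1,-1.6],[.5,0,2,2.8,.5,1.5]]
for name,c in(("L",(.458,.311,.056)),("S",(.626,.219,.047))):
  for tilt in(30,35,40):
    g=goal(tilt,61.2)
    for back in (0,.12):
        x=np.array(c)+(.012-back)*g.as_matrix()[:,2]
        b=min((ik(x,g,p,q) for q in q0s),key=lambda t:t[1]); print(name,tilt,back,b[0].round(2),round(b[1],4))
mg=np.array([.578,-.199]);m=np.array([.985,-.17])
for tilt in(30,40):
    g=goal(tilt,-9.8); x=np.r_[mg+.065*m,.088]; b=min((ik(x,g,p,q) for q in q0s),key=lambda t:t[1]); print("load",tilt,b[0].round(2),round(b[1],4))
E
python3 chk.py
```

```text
[ 2.228e-01 -0.000e+00  7.650e-02  5.062e-01  3.796e-01  4.650e-02
  3.180e-01  0.000e+00 -1.000e-04] 8.539076869764489e-05Traceback (most recent call last):
  File "chk.py", line 3, in <module>
    for q,x,e in D: print(((fk(q,p)[1]*R.from_euler("xyz",e).inv()).magnitude()).round(3),end=" ")
                          ^^^^^^^^^^^^^^^^^^^^^^^^^^^^^^^^^^^^^^^^^^^^^^^^^^^^^^^^^^^^
AttributeError: 'float' object has no attribute 'round'
```

```bash
sed -i 's/(((fk(q,p)\[1\]\*R.from_euler("xyz",e).inv()).magnitude()).round(3),end=" ")/(round((fk(q,p)[1]*R.from_euler("xyz",e).inv()).magnitude(),3),end=" ")/' chk.py; python3 chk.py
```

```text
[ 2.228e-01 -0.000e+00  7.650e-02  5.062e-01  3.796e-01  4.650e-02
  3.180e-01  0.000e+00 -1.000e-04] 8.539076869764489e-05
0.0 0.0 0.0 0.0 0.0 0.001 0.001 0.001 L 30 0 [0.25 0.51 2.05 1.1  0.42 2.91] 0.0
L 30 0.12 [ 0.13  0.24  2.07  0.74  0.64 -3.07] 0.0
L 35 0 [0.21 0.52 2.11 1.41 0.46 2.56] 0.0
L 35 0.12 [0.06 0.24 2.15 0.97 0.63 2.93] 0.0
L 40 0 [0.17 0.55 2.16 1.65 0.53 2.28] 0.0
L 40 0.12 [-0.02  0.26  2.23  1.19  0.66  2.64] 0.0
S 30 0 [0.02 0.68 1.68 0.79 0.66 3.05] 0.0
S 30 0.12 [-0.08  0.48  1.69  0.64  0.85 -3.11] 0.0139
S 35 0 [-0.02  0.69  1.72  0.97  0.66  2.85] 0.0
S 35 0.12 [-0.14  0.49  1.76  0.81  0.83  2.96] 0.0
S 40 0 [-0.06  0.71  1.77  1.15  0.69  2.65] 0.0
S 40 0.12 [-0.2   0.5   1.82  0.96  0.84  2.77] 0.0
load 30 [-0.51  0.55  1.76  0.48  0.37 -2.32] 0.0
load 40 [-0.56  0.55  1.91  1.47  0.28  2.94] 0.0312
```

Request:
move_arm(
  rows=[
    [40,0,-50,0,1],
    [40,0,-50,0,1],
    [40,0,-50,0,1],
    [40,0,-50,0,1],
    [40,0,-50,0,1],
    [40,0,-50,0,1],
  ],
)

```text
time: 6.8
tool_pos: [0.3082, 0.0453, 0.6514]
tool_rot: [3.079, 0.605, 3.045]
contact_force: [0.2, 1.3, 0.6]
opening: 0.0002
grip_force: 0.0
```

```bash
python3 st.py; python3 - <<'E'
from fk import *
p=np.load("p.npy")
F=R.from_euler("Z",np.pi)
q0s=[[.3,.3,1.5,.4,1.3,-.8],[.3,.3,1.5,-.5,1.3,-1.6],[0,0,2,.6,1,-.6],[.5,0,2,2.8,.5,1.5],[-.3,.5,1,0,2,0]]
def best(x,g,n):
    b=min((ik(x,g*F,p,q) for q in q0s),key=lambda t:t[1]); print(n,b[0].round(2),round(b[1],4))
for n,c in(("L",(.458,.311,.056)),("M",(.542,.265,.052)),("S",(.626,.219,.047))):
  for tilt in(33,38):
    g=goal(tilt,61.2)
    for back in (0,.15): best(np.array(c)+(.01-back)*g.as_matrix()[:,2],g,(n,tilt,back))
mg=np.array([.578,-.199]);m=np.array([.985,-.17])
for tilt in(33,38):
  for az in(-9.8,170.2): g=goal(tilt,az); best(np.r_[mg+.068*m,.085]+.01*g.as_matrix()[:,2],g,("load",tilt,az)); 
  g=goal(tilt,-9.8); best(np.r_[mg-.1*m,.055],g,("flap",tilt))
E
```

```text
q [-2.205 -0.721  1.228  1.362  2.657 -2.46 ] tcp [0.3082 0.0453 0.6514] t 6.8
tilt 34.8 az 0.7 y-az 86.5 y-elev 2.9 z [ 0.571  0.007 -0.821] grip [0.2974 0.0452 0.667 ] F [0.2 1.3 0.6] open 0.0002 0.0
('L', 33, 0) [ 0.22  0.51  2.09  1.28  0.44 -0.44] 0.0
('L', 33, 0.15) [ 0.05  0.17  2.11  0.8   0.71 -0.03] 0.0
('L', 38, 0) [ 0.18  0.53  2.14  1.56  0.5  -0.75] 0.0
('L', 38, 0.15) [-0.04  0.17  2.19  1.    0.71 -0.3 ] 0.0
('M', 33, 0) [ 0.09  0.59  1.91  1.06  0.55 -0.31] 0.0
('M', 33, 0.15) [-0.07  0.3   1.94  0.76  0.8  -0.08] 0.0
('M', 38, 0) [ 0.05  0.61  1.96  1.28  0.58 -0.57] 0.0
('M', 38, 0.15) [-0.15  0.31  2.01  0.93  0.8  -0.31] 0.0
('S', 33, 0) [-0.01  0.68  1.71  0.9   0.66 -0.21] 0.0
('S', 33, 0.15) [-0.15  0.43  1.73  0.71  0.89 -0.08] 0.0
('S', 38, 0) [-0.04  0.7   1.75  1.08  0.68 -0.41] 0.0
('S', 38, 0.15) [-0.21  0.44  1.8   0.86  0.89 -0.27] 0.0
('load', 33, -9.8) [-0.51  0.58  1.79  0.69  0.29  0.61] 0.0
('load', 33, 170.2) [-0.38  1.17  0.48 -0.13  2.06 -1.8 ] 0.0
('flap', 33) [-0.69  0.43  2.26  1.79  0.28 -0.67] 0.0024
('load', 38, -9.8) [-0.55  0.58  1.85  1.2   0.28  0.08] 0.036
('load', 38, 170.2) [-0.37  1.27  0.3  -0.16  2.22 -1.82] 0.0
('flap', 38) [-0.72  0.46  2.32  2.16  0.4  -1.07] 0.0
```

```bash
cat > sim.py <<'E'
from fk import *
p=np.load("p.npy")
def dls(q,x,T,w,it=60,lam=.02):
    q=q.copy()
    for _ in range(it):
        X,S=fk(q,p); e=np.r_[(x-X)*w,(T*S.inv()).as_rotvec()]
        if np.linalg.norm(e)<1e-4: break
        J=np.zeros((6,6))
        for i in range(6):
            d=q.copy(); d[i]+=1e-5; A,B=fk(d,p); J[:,i]=np.r_[(A-X)*w,(B*S.inv()).as_rotvec()]/1e-5
        q=np.clip(q+np.clip(J.T@np.linalg.solve(J@J.T+lam**2*np.eye(6),e),-.2,.2),lo,hi)
    return q
def run(q,rows,w=3,**k):
    q=np.array(q,float)
    for r in rows:
        X,T=fk(q,p); n=dls(q,X+np.array(r[:3])/1000,R.from_euler("z",r[3])*T,w,**k)
        s=min(1,.7*.1*np.min(np.array([2.57,2.57,3.14,3.14,3.14,3.14])/np.maximum(abs(n-q),1e-9))); q=q+s*(n-q)
    return q
def show(q,n=""):
    X,T=fk(q,p); M=T.as_matrix(); z,y=M[:,2],M[:,1]
    print(n,"q",q.round(2),"tcp",X.round(3),"tilt %.1f az %.1f yaz %.1f yel %.1f"%(np.degrees(np.arccos(-z[2])),np.degrees(np.arctan2(z[1],z[0])),np.degrees(np.arctan2(y[1],y[0])),np.degrees(np.arcsin(y[2]))))
E
python3 - <<'E'
from sim import *
for w in(1,3,10):
  for lam in(.01,.1):
    show(run([-1.762,-.068,.04,1.955,2.609,-1.314],[[40,0,-50,0]]*6,w,lam=lam),("down",w,lam))
    show(run([-.116,.091,.192,.134,2.657,-1.504],[[0,0,50,0]]*12,w,lam=lam),("up",w,lam))
E
```

```text
('down', 1, 0.01) q [-2.53 -0.76  1.06  2.81  2.66 -1.48] tcp [0.406 0.133 0.711] tilt 44.1 az 22.5 yaz 103.1 yel 9.1
('up', 1, 0.01) q [-0.09  1.39  0.04  2.01  2.19  1.04] tcp [0.709 0.247 0.406] tilt 105.2 az 124.7 yaz 46.0 yel -35.9
('down', 1, 0.1) q [-2.53 -0.75  1.04  2.69  2.66 -1.54] tcp [0.409 0.115 0.711] tilt 43.1 az 17.8 yaz 98.8 yel 8.4
('up', 1, 0.1) q [-0.29  0.46  0.04  1.53  2.66 -0.11] tcp [0.37  0.123 0.736] tilt 38.2 az 115.0 yaz 63.6 yel 26.2
('down', 3, 0.01) q [-2.53 -0.76  1.06  2.81  2.66 -1.48] tcp [0.406 0.133 0.711] tilt 44.1 az 22.6 yaz 103.1 yel 9.1
('up', 3, 0.01) q [-0.11  1.37  0.05  2.07  2.23  1.11] tcp [0.697 0.224 0.423] tilt 106.5 az 127.4 yaz 50.1 yel -36.7
('down', 3, 0.1) q [-2.53 -0.76  1.06  2.76  2.66 -1.51] tcp [0.407 0.126 0.71 ] tilt 43.9 az 20.8 yaz 101.7 yel 8.6
('up', 3, 0.1) q [-0.24  1.17  0.04  2.24  2.08  1.07] tcp [0.683 0.137 0.615] tilt 109.7 az 120.2 yaz 38.0 yel -20.8
('down', 10, 0.01) q [-2.53 -0.76  1.06  2.81  2.66 -1.48] tcp [0.406 0.133 0.711] tilt 44.1 az 22.6 yaz 103.1 yel 9.1
('up', 10, 0.01) q [-0.09  1.4   0.04  2.11  2.21  1.13] tcp [0.701 0.231 0.42 ] tilt 109.6 az 127.6 yaz 52.9 yel -36.5
('down', 10, 0.1) q [-2.53 -0.76  1.06  2.78  2.66 -1.5 ] tcp [0.407 0.128 0.71 ] tilt 44.0 az 21.3 yaz 102.2 yel 8.7
('up', 10, 0.1) q [-0.18  1.28  0.04  2.19  2.02  1.01] tcp [0.736 0.181 0.542] tilt 113.6 az 116.2 yaz 38.0 yel -25.0
```

```bash
cat >> sim.py <<'E'
def blsq(q,x,T,w,it=60,lam=None):
    f=lambda k:np.r_[(fk(k,p)[0]-x)*w,(fk(k,p)[1]*T.inv()).as_rotvec()]
    return least_squares(f,np.clip(q,lo+1e-6,hi-1e-6),bounds=(lo,hi),max_nfev=it).x
E
python3 - <<'E'
import sim; from sim import *
sim.dls=blsq
for w in(1,3,10):
    show(run([-1.762,-.068,.041,1.955,2.609,-1.314],[[40,0,-50,0]]*6,w),("down",w))
    show(run([-.116,.091,.192,.134,2.657,-1.504],[[0,0,50,0]]*12,w),("up",w))
E
```

```text
('down', 1) q [-2.16 -0.74  1.29  1.22  2.66 -2.57] tcp [0.293 0.053 0.629] tilt 33.1 az 3.6 yaz 87.3 yel 4.1
('up', 1) q [-0.17  0.04  0.12  0.21  2.66 -1.47] tcp [0.237 0.069 0.795] tilt 18.7 az 8.3 yaz 87.2 yel 3.7
('down', 3) q [-2.37 -0.77  1.22  1.63  2.66 -2.33] tcp [0.353 0.033 0.658] tilt 38.1 az -4.1 yaz 84.8 yel 0.9
('up', 3) q [-0.76 -0.07  0.04  0.89  2.34 -1.36] tcp [0.285 0.079 0.893] tilt 47.2 az 5.8 yaz 88.7 yel 7.6
('down', 10) q [-2.46 -0.77  1.2   1.78  2.66 -2.25] tcp [0.37  0.018 0.669] tilt 39.9 az -5.6 yaz 84.2 yel 0.2
('up', 10) q [-2.23 -0.06  0.04  2.57  2.18 -1.2 ] tcp [0.297 0.03  0.921] tilt 53.9 az 19.2 yaz 96.9 yel 16.3
```

```bash
sed -i '/^def run/,/^    return q/s/dls(q,/blsq(q,/' sim.py; python3 - <<'E'
from sim import *
for w in(1.3,1.6,2):
    show(run([-1.762,-.068,.041,1.955,2.609,-1.314],[[40,0,-50,0]]*6,w),("down",w))
    show(run([-.116,.091,.192,.134,2.657,-1.504],[[0,0,50,0]]*12,w),("up",w))
w=1.6
q=np.array([-2.205,-.721,1.228,1.362,2.657,-2.46])
q=run(q,[[-19,-9,45,0]]*4,w);show(q,"A")
q=run(q,[[-14,27,0,0]]*5,w);show(q,"B")
q=run(q,[[40,0,-40,0]]*6,w);show(q,"C")
q=run(q,[[0,0,0,-.15]]*21,w);show(q,"D")
q=run(q,[[-30,0,40,0]]*6,w);show(q,"E")
for i in range(4): q=run(q,[[0,0,50,0]]*6,w);show(q,"F")
q=run(q,[[40,0,-40,0]]*6,w);show(q,"G")
E
```

```text
('down', 1.3) q [-0.76 -0.22  0.8   0.69  2.03 -1.75] tcp [0.356 0.02  0.77 ] tilt 41.5 az 16.6 yaz 89.8 yel 14.3
('up', 1.3) q [-0.25  0.04  0.05  0.33  2.66 -1.44] tcp [0.236 0.067 0.81 ] tilt 23.0 az 7.9 yaz 87.4 yel 4.4
('down', 1.6) q [-0.76 -0.22  0.8   0.69  2.03 -1.75] tcp [0.356 0.02  0.77 ] tilt 41.5 az 16.6 yaz 89.8 yel 14.3
('up', 1.6) q [-0.67 -0.02  0.04  0.8   2.65 -1.39] tcp [0.224 0.057 0.825] tilt 27.3 az 8.7 yaz 87.9 yel 5.5
('down', 2) q [-2.28 -0.77  1.27  1.46  2.66 -2.43] tcp [0.333 0.044 0.642] tilt 36.5 az -1.5 yaz 85.7 yel 2.0
('up', 2) q [-1.16 -0.07  0.04  1.37  2.59 -1.29] tcp [0.237 0.058 0.839] tilt 32.2 az 9.2 yaz 88.5 yel 6.7
A q [-1.55 -0.39  0.73  1.11  2.47 -2.03] tcp [0.252 0.028 0.769] tilt 33.7 az 1.4 yaz 86.3 yel 3.4
B q [-1.12 -0.49  0.67  0.93  2.46 -1.72] tcp [0.19  0.151 0.769] tilt 33.6 az 1.6 yaz 86.3 yel 3.5
C q [-2.08 -0.77  1.1   1.59  2.66 -2.07] tcp [0.332 0.133 0.665] tilt 33.2 az 2.7 yaz 86.6 yel 4.0
D q [-2.53 -0.77  0.57 -0.32  2.64 -1.27] tcp [0.167 0.081 0.722] tilt 39.3 az -158.5 yaz -86.4 yel 14.1
E q [-2.02 -0.28  0.04 -1.    2.56 -1.49] tcp [-0.05   0.06   0.854] tilt 42.5 az -159.3 yaz -85.9 yel 14.7
F q [-2.02 -0.24  0.04 -0.93  2.41 -1.42] tcp [-0.093  0.025  0.889] tilt 49.7 az -160.5 yaz -84.6 yel 16.0
F q [-2.02 -0.22  0.04 -0.89  2.24 -1.37] tcp [-0.131 -0.003  0.932] tilt 58.3 az -161.3 yaz -82.6 yel 17.5
F q [-2.   -0.19  0.04 -0.88  2.06 -1.34] tcp [-0.165 -0.024  0.982] tilt 67.9 az -161.8 yaz -79.8 yel 19.0
F q [-1.93 -0.17  0.04 -0.93  1.85 -1.32] tcp [-0.195 -0.04   1.04 ] tilt 78.3 az -162.1 yaz -76.4 yel 20.0
G q [-2.53 -0.77  0.84 -0.27  1.73 -1.2 ] tcp [-0.02  -0.005  0.889] tilt 76.7 az -160.7 yaz -75.4 yel 19.3
```

```bash
nproc; cat > beam.py <<'E'
from sim import *
from multiprocessing import Pool
import itertools,sys,time
W=1.65
def cost(q):
    X,T=fk(q,p); M=T.as_matrix(); z,y=M[:,2],M[:,1]
    # flipped goal after world yaw: tool x has positive z component = sin(tilt); y level
    t=np.radians(37); want=np.array([0,0,-np.cos(t)]); want[0]=np.sin(t)
    row=M[2]   # z-components of tool axes (yaw invariant)
    g=np.array([-np.sin(t),0,-np.cos(t)]) if FL else np.array([np.sin(t),0,-np.cos(t)])
    return 60*np.linalg.norm(row-g)+3*max(0,-q[1]-.2)*5+2*max(0,abs(q[0])-.9)*3+3*max(0,abs(q[3]-.4)-.9)+6*max(0,abs(q[5]+.3)-2)
FL=True
def ext(a):
    q,seq,m=a
    try: n=run(q,[m[:4]]*m[4],W)
    except Exception: return None
    return cost(n),n,seq+[m]
if __name__=="__main__":
    M=goal(37,0)*R.from_euler("Z",np.pi); print("goal row",M.as_matrix()[2].round(2))
    ms=[(dx,dy,dz,0,4) for dx in(-45,0,45) for dy in(-45,0,45) for dz in(-45,0,45) if (dx,dy,dz)!=(0,0,0)]+[(0,0,0,s*.15,5) for s in(1,-1)]+[(0,0,45,s*.15,4) for s in(1,-1)]+[(45,0,0,s*.15,4) for s in(1,-1)]
    q=np.array([float(v) for v in sys.argv[1].split(",")]); B=[(cost(q),q,[])]; best=B[0]; t0=time.time()
    with Pool() as pool:
        while time.time()-t0<float(sys.argv[2]):
            c=[r for r in pool.imap_unordered(ext,[(b[1],b[2],m) for b in B for m in ms],chunksize=4) if r]; c.sort(key=lambda r:r[0])
            B=[]
            for r in c:
                if all(np.linalg.norm(r[1]-b[1])>.3 for b in B): B.append(r)
                if len(B)>=int(sys.argv[3]): break
            if B[0][0]<best[0]: best=B[0]
            print(round(B[0][0],1),round(time.time()-t0),flush=True)
    print(best[2]); show(best[1],round(best[0],2))
E
timeout 400 python3 beam.py=0 2>/dev/null; timeout 420 python3 beam.py " -2.205,-.721,1.228,1.362,2.657,-2.46" 200 24
```

```text
4
goal row [ 0.6  0.  -0.8]
10.7 0
2.7 8
1.2 17
0.5 24
0.3 30
0.1 36
0.0 42
0.0 48
0.0 54
0.0 59
0.0 65
0.0 70
0.0 76
0.0 82
0.0 88
0.0 93
0.0 99
0.0 105
0.0 111
0.0 117
0.0 122
0.0 128
0.0 133
0.0 138
0.0 144
0.0 149
0.0 155
0.0 160
0.0 166
0.0 172
0.0 177
0.0 183
0.0 188
0.0 193
0.0 199
0.0 204
[(0, 0, 0, 0.15, 5), (0, 0, 0, 0.15, 5), (45, 0, 0, -0.15, 4), (0, 0, 45, -0.15, 4), (0, -45, -45, 0, 4), (0, 45, 45, 0, 4), (45, 0, -45, 0, 4), (45, -45, -45, 0, 4), (-45, 45, -45, 0, 4), (45, 0, 45, 0, 4), (-45, 0, 0, 0, 4), (0, 45, -45, 0, 4), (45, -45, -45, 0, 4), (0, 45, 0, 0, 4), (0, 45, 45, 0, 4), (-45, 45, 45, 0, 4), (0, 0, 0, 0.15, 5), (-45, -45, 0, 0, 4), (45, 0, 0, 0, 4), (-45, 0, 0, 0, 4), (45, 0, 0, 0, 4), (-45, 0, 0, 0, 4), (45, 0, 0, 0, 4), (-45, 0, 0, 0, 4), (45, 0, 0, 0, 4), (-45, 0, 0, 0, 4), (45, 0, 0, 0, 4), (-45, 0, 0, 0, 4), (45, 0, 0, 0, 4), (-45, 0, 0, 0, 4), (45, 0, 0, 0, 4), (-45, 0, 0, 0, 4), (45, 0, 0, 0, 4), (-45, 0, 0, 0, 4), (45, 0, 0, 0, 4), (-45, 0, 0, 0, 4)]
0.0 q [ 0.5   0.04  1.46  0.22  1.03 -1.95] tcp [0.446 0.402 0.454] tilt 37.0 az 47.3 yaz 137.3 yel 0.0
```

```bash
sed -i 's/^FL=True/FL=False/; s/    print(best\[2\])/    print(best[2])/' beam.py; sed -i 's/            print(round(B\[0\]\[0\],1).*/            print(round(B[0][0],1),round(time.time()-t0),flush=True)\n            if best[0]<1.2: break/' beam.py; timeout 420 python3 beam.py " -2.205,-.721,1.228,1.362,2.657,-2.46" 240 40
```

```text
goal row [ 0.6  0.  -0.8]
78.0 0
68.4 9
64.2 21
56.8 33
46.3 44
32.3 53
20.9 62
8.4 71
3.8 81
1.0 90
[(-45, -45, -45, 0, 4), (-45, -45, -45, 0, 4), (-45, 0, -45, 0, 4), (-45, 0, -45, 0, 4), (0, 0, 0, 0.15, 5), (0, 0, 0, 0.15, 5), (0, 0, 45, 0.15, 4), (0, 0, 45, 0.15, 4), (45, 0, 45, 0, 4), (-45, 45, -45, 0, 4)]
0.99 q [ 0.71  0.23  1.68 -0.49  1.65 -2.42] tcp [0.308 0.166 0.289] tilt 36.8 az -87.4 yaz -177.2 yel 0.1
```

```bash
python3 - <<'E'
s=open('beam.py').read()
i=s.index("    return 60*"); j=s.index("FL=False")
s=s[:i]+"""    qt=np.array([-.1,.2,2.,.9,.75,-.2]); d=np.maximum(abs(q-qt)-.3,0)
    return 60*np.linalg.norm(row-g)+4*d@[1,1,.5,1,.7,1]+200*max(0,.18-X[0])+200*max(0,.3-X[2])+100*max(0,abs(X[1])-.3)
"""+s[j:]
s=s.replace("best[0]<1.2","best[0]<1.5")
open('beam.py','w').write(s)
E
timeout 500 python3 beam.py " -2.205,-.721,1.228,1.362,2.657,-2.46" 330 60
```

```text
goal row [ 0.6  0.  -0.8]
86.4 0
79.2 8
69.6 27
64.7 44
59.6 58
57.1 70
56.4 82
55.0 95
54.0 107
53.0 119
52.4 131
52.1 143
51.6 156
51.4 168
51.0 181
50.8 194
50.5 207
50.4 220
50.2 232
50.0 245
49.9 258
49.8 271
49.7 284
49.6 298
49.4 311
49.4 324
49.1 337
[(0, 0, -45, 0, 4), (-45, 45, -45, 0, 4), (0, 45, -45, 0, 4), (0, -45, 0, 0, 4), (0, 45, -45, 0, 4), (0, 0, 0, -0.15, 5), (0, -45, 45, 0, 4), (0, 45, -45, 0, 4), (0, -45, 45, 0, 4), (45, 45, -45, 0, 4), (-45, -45, 0, 0, 4), (0, 45, 0, 0, 4), (0, -45, 0, 0, 4), (0, 45, 0, 0, 4), (0, -45, 0, 0, 4), (0, 45, 0, 0, 4), (0, -45, 0, 0, 4), (0, 45, 0, 0, 4), (0, -45, 0, 0, 4), (0, 45, 0, 0, 4), (0, -45, 0, 0, 4), (0, 45, 0, 0, 4), (0, -45, 0, 0, 4), (45, 45, 45, 0, 4), (0, 0, -45, 0, 4), (-45, -45, 0, 0, 4), (45, 45, 0, 0, 4)]
49.12 q [ 0.21  0.06  1.69 -0.1   1.28 -0.38] tcp [0.414 0.134 0.301] tilt 8.7 az -26.0 yaz 35.1 yel 4.2
```

```bash
python3 - <<'E'
from sim import *
w=1.65
q=np.array([-2.205,-.721,1.228,1.362,2.657,-2.46])
def st(rows,n):
    global q
    q=run(q,rows,w); show(q,n)
st([[0,0,0,.15]]*10,"yaw+10")
st([[45,0,0,-.15]]*4,"b")
st([[0,0,45,-.15]]*4,"c")
st([[0,-45,-45,0]]*4,"d")
s0=q.copy()
st([[30,0,-20,0]]*4,"out")
for k in range(4): st([[0,0,0,-.15]]*6,"yaw-")
st([[-25,0,40,0]]*8,"up1")
for k in range(5): st([[0,0,50,0]]*8,"up")
st([[45,0,-45,0]]*6,"dn")
E
```

```text
yaw+10 q [-0.95 -0.28  1.19  0.89  2.41 -3.04] tcp [0.247 0.07  0.654] tilt 37.9 az 67.6 yaz 155.8 yel 1.4
b q [-0.43 -0.16  1.11  0.56  1.76 -2.31] tcp [0.427 0.07  0.654] tilt 37.9 az 33.2 yaz 121.4 yel 1.4
c q [-0.1   0.08  0.33  0.13  2.09 -1.63] tcp [0.429 0.067 0.806] tilt 37.5 az 4.5 yaz 93.7 yel 0.7
d q [-0.71 -0.17  1.12  0.45  1.69 -2.18] tcp [ 0.431 -0.091  0.651] tilt 37.2 az 4.4 yaz 93.9 yel 0.4
out q [-0.49 -0.01  1.2   0.34  1.39 -2.1 ] tcp [ 0.551 -0.091  0.571] tilt 37.2 az 4.4 yaz 93.9 yel 0.4
yaw- q [-0.06  0.09  1.1  -0.43  1.46 -0.86] tcp [ 0.551 -0.091  0.571] tilt 37.2 az -47.1 yaz 42.5 yel 0.4
yaw- q [ 0.04  0.48  0.56 -0.76  2.09 -0.19] tcp [ 0.551 -0.091  0.571] tilt 37.2 az -98.6 yaz -9.1 yel 0.4
yaw- q [-0.1   0.79  0.05 -0.92  2.66  0.2 ] tcp [ 0.518 -0.094  0.541] tilt 37.0 az -148.2 yaz -60.0 yel 1.3
yaw- q [-0.33  0.66  0.44 -0.09  2.66  1.5 ] tcp [ 0.479 -0.097  0.496] tilt 35.5 az 165.3 yaz -108.0 yel 2.4
up1 q [-0.54  0.1   0.84 -0.39  2.66  1.04] tcp [ 0.214 -0.106  0.636] tilt 29.8 az 169.7 yaz -107.1 yel 3.9
up q [-0.83  0.11  0.42 -1.    2.66  0.13] tcp [ 0.11  -0.19   0.746] tilt 27.0 az -168.3 yaz -103.1 yel 12.1
up q [-1.24  0.11  0.09 -1.    2.66 -0.38] tcp [ 0.018 -0.201  0.798] tilt 23.4 az -150.2 yaz -101.7 yel 16.0
up q [-1.38  0.03  0.04 -1.    2.58 -0.56] tcp [-0.036 -0.168  0.831] tilt 30.5 az -141.7 yaz -99.1 yel 23.4
up q [-1.41 -0.04  0.04 -1.    2.44 -0.62] tcp [-0.074 -0.153  0.866] tilt 40.3 az -138.4 yaz -95.1 yel 31.7
up q [-1.53 -0.08  0.04 -0.89  2.26 -0.65] tcp [-0.107 -0.155  0.913] tilt 52.1 az -136.8 yaz -88.5 yel 40.5
dn q [-2.53 -0.67  0.88  0.09  2.   -0.7 ] tcp [ 0.007 -0.121  0.79 ] tilt 53.1 az -138.9 yaz -85.8 yel 38.7
```

```bash
cat > plan.py <<'E'
from sim import *
w=1.65
class P:
    def __init__(s,q): s.q=np.array(q,float)
    def st(s,rows,n): s.q=run(s.q,rows,w); show(s.q,n)
    def to(s,x,az=None,n="",step=45,dy=.14):
        X,T=fk(s.q,p); z=T.as_matrix()[:,2]; a=np.arctan2(z[1],z[0]); d=(np.array(x)-X)*1000
        t=0 if az is None else np.radians(az)-a
        k=max(1,int(np.ceil(max(abs(d).max()/step,abs(t)/dy)))); s.st([[*(d/k),t/k]]*k,(n,k,(d/k).round(1),round(t/k,3)))
E
python3 - <<'E'
from plan import *
P1=P([-2.205,-.721,1.228,1.362,2.657,-2.46]); st=P1.st
st([[0,0,0,.15]]*10,"yaw+10"); st([[45,0,0,-.15]]*4,"b"); st([[0,0,45,-.15]]*4,"c"); st([[0,-45,-45,0]]*4,"d")
P1.to([.5,0,.4],-40,"1")
P1.to([.55,0,.3],-110,"2")
P1.to([.55,0,.3],-150,"2b")
P1.to([.55,0,.3],-190,"3")
P1.to([.5,.0,.3],-240,"4")
P1.to([.45,.0,.25],-299,"5")
P1.to([.42,-.17,.2],None,"flapabove"); P1.to([.45,-.17,.06],None,"flap");P1.to([.42,-.17,.2],None)
z=goal(37.5,61).as_matrix()[:,2]; L=np.array([.458,.311,.056])
P1.to(L-.17*z,61,"Lback"); P1.to(L+.01*z,61,"L"); P1.to(L-.17*z,61,"Lback")
P1.to([.58,0,.3],115,"mid");P1.to([.64,-.2,.2],170,"loadabove"); P1.to([.64,-.21,.08],170,"load")
P1.to([.7,-.2,.2],170,"loadabove");P1.to([.58,0,.3],115,"mid")
S=np.array([.626,.219,.047]);P1.to(S-.17*z,61,"Sback"); P1.to(S+.01*z,61,"S")
E
```

```text
yaw+10 q [-0.95 -0.28  1.19  0.89  2.41 -3.04] tcp [0.247 0.07  0.654] tilt 37.9 az 67.6 yaz 155.8 yel 1.4
b q [-0.43 -0.16  1.11  0.56  1.76 -2.31] tcp [0.427 0.07  0.654] tilt 37.9 az 33.2 yaz 121.4 yel 1.4
c q [-0.1   0.08  0.33  0.13  2.09 -1.63] tcp [0.429 0.067 0.806] tilt 37.5 az 4.5 yaz 93.7 yel 0.7
d q [-0.71 -0.17  1.12  0.45  1.69 -2.18] tcp [ 0.431 -0.091  0.651] tilt 37.2 az 4.4 yaz 93.9 yel 0.4
('1', 6, array([ 11.5,  15.2, -41.8]), np.float64(-0.129)) q [ 0.01 -0.1   1.62 -0.37  1.1  -0.9 ] tcp [ 0.487 -0.02   0.443] tilt 36.1 az -32.4 yaz 56.9 yel 0.5
('2', 10, array([  6.3,   2. , -14.3]), np.float64(-0.135)) q [ 0.16  0.55  1.16 -0.55  1.75  0.51] tcp [ 0.55 -0.    0.3 ] tilt 36.1 az -110.0 yaz -20.7 yel 0.5
('2b', 5, array([ 0.,  0., -0.]), np.float64(-0.14)) q [ 0.02  0.72  0.85 -0.34  2.12  0.99] tcp [ 0.55 -0.    0.3 ] tilt 36.1 az -150.0 yaz -60.7 yel 0.5
('3', 5, array([0., 0., 0.]), np.float64(-0.14)) q [-0.15  0.76  0.77  0.02  2.24  1.62] tcp [ 0.55 -0.    0.3 ] tilt 36.1 az 170.0 yaz -100.7 yel 0.5
('4', 52, array([-1.,  0., -0.]), np.float64(-0.138)) q [-
[... 1660 characters left out ...]
007 -0.099] tilt 38.8 az 164.0 yaz -68.8 yel -25.9
('loadabove', 16, array([ 44. , -12.9,  18.7]), np.float64(0.007)) q [-0.69  0.85  2.56  4.14  0.28  2.42] tcp [ 0.157 -0.126 -0.105] tilt 14.9 az -154.5 yaz -54.0 yel -2.8
('mid', 34, array([12.4,  3.7, 11.9]), np.float64(0.138)) q [-0.37  0.45  1.64  0.32  1.32  2.4 ] tcp [ 0.485 -0.     0.158] tilt 22.5 az 106.5 yaz -165.4 yel 0.8
('Sback', 6, array([15.1, 21.4,  4. ]), np.float64(-0.132)) q [-0.2   0.39  1.76  0.56  0.92  3.11] tcp [0.56  0.101 0.157] tilt 26.2 az 60.6 yaz 151.3 yel -0.4
('S', 3, array([ 23.1,  41.2, -39.3]), np.float64(0.003)) q [0.03 0.68 1.67 0.7  0.66 3.11] tcp [0.624 0.218 0.032] tilt 27.3 az 60.8 yaz 152.2 yel -0.7
```

```bash
sed -i 's/t=0 if az is None else np.radians(az)-a/t=0 if az is None else (np.radians(az)-a+np.pi)%(2*np.pi)-np.pi/' plan.py
python3 - <<'E'
from plan import *
P1=P([.02,.72,.85,-.34,2.12,.99])
P1.to([.55,0,.3],170,"3")
P1.to([.5,.0,.3],120,"4")
P1.to([.45,.0,.25],90,"5")
P1.to([.45,.0,.25],61,"5")
P1.to([.42,-.17,.2],None,"flapabove"); P1.to([.45,-.17,.06],None,"flap");P1.to([.42,-.17,.2],None)
z=goal(37.5,61).as_matrix()[:,2]; L=np.array([.458,.311,.056])
P1.to(L-.17*z,61,"Lback"); P1.to(L+.01*z,61,"L"); P1.to(L-.17*z,61,"Lback")
P1.to([.58,0,.3],115,"mid");P1.to([.64,-.2,.2],170,"loadabove"); P1.to([.64,-.21,.08],170,"load")
P1.to([.7,-.2,.2],170,"loadabove");P1.to([.58,0,.3],115,"mid")
S=np.array([.626,.219,.047]);P1.to(S-.17*z,61,"Sback"); P1.to(S+.01*z,61,"S")
E
```

```text
('3', 5, array([ 0.4,  0.6, -0.3]), np.float64(-0.139)) q [-0.15  0.77  0.76  0.02  2.25  1.62] tcp [ 0.55 -0.    0.3 ] tilt 36.4 az 170.0 yaz -100.7 yel 0.5
('4', 7, array([-7.1,  0. , -0. ]), np.float64(-0.125)) q [-0.39  0.51  1.23  0.39  1.91  2.27] tcp [ 0.5 -0.   0.3] tilt 36.4 az 120.0 yaz -150.7 yel 0.5
('5', 4, array([-12.5,   0. , -12.5]), np.float64(-0.131)) q [-0.55  0.31  1.68  0.53  1.52  2.47] tcp [ 0.45 -0.    0.25] tilt 36.4 az 90.0 yaz 179.3 yel 0.5
('5', 4, array([ 0.,  0., -0.]), np.float64(-0.127)) q [-0.63  0.14  1.91  0.67  1.25  2.77] tcp [ 0.45 -0.    0.25] tilt 36.4 az 61.0 yaz 150.3 yel 0.5
('flapabove', 4, array([ -7.5, -42.5, -12.5]), 0.0) q [-0.96  0.34  1.8   0.58  1.35  2.47] tcp [ 0.42 -0.17  0.2 ] tilt 36.4 az 61.0 yaz 150.3 yel 0.5
('flap', 4, array([  7.5,  -0. , -35. ]), 0.0) q [-0.91  0.6   1.87  0.67  1.07  2.3 ] tcp [ 0.45 -0.17  0.06] tilt 36.4 az 61.0 yaz 150.3 yel 0.5
('', 4, array([-7.5, -0. , 35. ]), 0.0) q [-0.96  0.34  1.8   0.58  1.35  2.47] tcp [ 0.42 -0.17  0.2 ] tilt 36.4 az 61.0 yaz 150.3 yel 0.5
('Lback', 9, array([-1.4, 43.4, -1. 
[... 865 characters left out ...]
0.64 -0.21  0.08] tilt 36.4 az 170.0 yaz -100.7 yel 0.5
('loadabove', 3, array([20. ,  3.3, 40. ]), np.float64(0.0)) q [-0.35  1.25  0.04 -0.16  2.44  1.32] tcp [ 0.654 -0.191  0.179] tilt 35.0 az 170.5 yaz -100.6 yel 0.7
('mid', 7, array([-10.5,  27.2,  17.3]), np.float64(-0.138)) q [-0.36  0.63  1.01  0.44  1.93  2.44] tcp [0.58 0.   0.3 ] tilt 35.0 az 115.0 yaz -156.0 yel 0.7
('Sback', 7, array([ -0.6,  18.4, -16.9]), np.float64(-0.135)) q [-0.22  0.39  1.77  0.75  0.94  3.01] tcp [0.576 0.128 0.182] tilt 35.0 az 61.0 yaz 150.0 yel 0.7
('S', 4, array([ 13.3,  24. , -35.7]), np.float64(0.0)) q [-0.02  0.69  1.73  0.97  0.66  2.88] tcp [0.629 0.224 0.039] tilt 35.0 az 61.0 yaz 150.0 yel 0.7
```

Request:
move_arm(
  rows=[
    [0,0,0,0.15,1],
    [0,0,0,0.15,1],
    [0,0,0,0.15,1],
    [0,0,0,0.15,1],
    [0,0,0,0.15,1],
    [0,0,0,0.15,1],
    [0,0,0,0.15,1],
    [0,0,0,0.15,1],
    [0,0,0,0.15,1],
    [0,0,0,0.15,1],
  ],
)

```text
time: 7.8
tool_pos: [0.2465, 0.0689, 0.6557]
tool_rot: [3.109, 0.659, -1.997]
contact_force: [-0.7, -0.3, -0.4]
opening: 0.0003
grip_force: 0.0
```

```bash
python3 st.py
```

```text
q [-0.946 -0.269  1.179  0.886  2.414 -3.043] tcp [0.2465 0.0689 0.6557] t 7.8
tilt 37.8 az 68.6 y-az 156.7 y-elev 1.5 z [ 0.224  0.571 -0.79 ] grip [0.2423 0.0581 0.6708] F [-0.7 -0.3 -0.4] open 0.0003 0.0
```

Request:
move_arm(
  rows=[
    [45,0,0,-0.15,1],
    [45,0,0,-0.15,1],
    [45,0,0,-0.15,1],
    [45,0,0,-0.15,1],
  ],
)

```text
time: 8.2
tool_pos: [0.4282, 0.0695, 0.6561]
tool_rot: [3.111, 0.66, -2.61]
contact_force: [-0.1, -2.0, -0.5]
opening: 0.0003
grip_force: 0.0
```

```bash
python3 st.py; python3 - <<'E'
from plan import *
from cell import monitor
P1=P(monitor.observe()['qpos'])
P1.st([[20,-10,-20,-.14]]*12,"1")
P1.st([[0,0,-20,-.14]]*6,"2")
P1.st([[0,0,0,-.14]]*12,"3")
P1.st([[-10,-5,-5,-.14]]*12,"3")
E
```

```text
q [-0.431 -0.156  1.102  0.56   1.77  -2.31 ] tcp [0.4282 0.0695 0.6561] t 8.2
tilt 37.9 az 33.3 y-az 121.6 y-elev 1.4 z [ 0.513  0.337 -0.789] grip [0.4184 0.0631 0.6711] F [-0.1 -2.  -0.5] open 0.0003 0.0
1 q [ 0.08  0.42  1.08 -0.61  1.39 -0.32] tcp [ 0.668 -0.051  0.416] tilt 37.9 az -62.9 yaz 25.3 yel 1.4
2 q [ 0.07  0.8   0.72 -0.62  1.88  0.37] tcp [ 0.668 -0.051  0.296] tilt 37.9 az -111.1 yaz -22.8 yel 1.4
3 q [-0.26  1.06  0.22  0.2   2.5   1.94] tcp [ 0.638 -0.051  0.284] tilt 37.1 az 153.8 yaz -118.5 yel 1.7
3 q [-0.74  0.36  1.7   0.67  1.28  2.76] tcp [ 0.518 -0.111  0.224] tilt 37.1 az 57.6 yaz 145.3 yel 1.7
```

Request:
move_arm(
  rows=[
    [12,-8,-22,-0.14,1],
    [12,-8,-22,-0.14,1],
    [12,-8,-22,-0.14,1],
    [12,-8,-22,-0.14,1],
    [12,-8,-22,-0.14,1],
    [12,-8,-22,-0.14,1],
    [12,-8,-22,-0.14,1],
    [12,-8,-22,-0.14,1],
    [12,-8,-22,-0.14,1],
    [12,-8,-22,-0.14,1],
    [12,-8,-22,-0.14,1],
    [12,-8,-22,-0.14,1],
  ],
)

```text
time: 9.4
tool_pos: [0.5714, -0.0256, 0.3911]
tool_rot: [3.11, 0.661, 1.995]
contact_force: [0.8, 0.4, 0.2]
opening: 0.0001
grip_force: 0.0
```

Request:
move_arm(
  rows=[
    [0,0,-15,-0.14,1],
    [0,0,-15,-0.14,1],
    [0,0,-15,-0.14,1],
    [0,0,-15,-0.14,1],
    [0,0,-15,-0.14,1],
    [-4,0,-5,-0.14,1],
    [-4,0,0,-0.14,1],
    [-4,0,0,-0.14,1],
    [-4,0,0,-0.14,1],
    [-4,0,0,-0.14,1],
    [-4,0,0,-0.14,1],
    [-4,0,0,-0.14,1],
  ],
)

```text
time: 10.6
tool_pos: [0.5432, -0.0258, 0.3112]
tool_rot: [3.109, 0.661, 0.314]
contact_force: [-0.6, 0.4, -0.7]
opening: 0.0003
grip_force: 0.0
```

```bash
python3 st.py
```

```text
q [-0.044  0.742  0.796 -0.309  2.201  1.095] tcp [ 0.5432 -0.0258  0.3112] t 10.6
tilt 37.9 az -159.0 y-az -70.8 y-elev 1.5 z [-0.574 -0.221 -0.789] grip [ 0.5541 -0.0216  0.3262] F [-0.6  0.4 -0.7] open 0.0003 0.0
```

Request:
move_arm(
  rows=[
    [-8,-10,-5,-0.14,1],
    [-8,-10,-5,-0.14,1],
    [-8,-10,-5,-0.14,1],
    [-8,-10,-5,-0.14,1],
    [-8,-10,-5,-0.14,1],
    [-8,-10,-5,-0.14,1],
    [-8,-10,-5,-0.14,1],
    [-8,-10,-5,-0.14,1],
    [-8,-10,-5,-0.14,1],
  ],
)

```text
time: 11.5
tool_pos: [0.4711, -0.117, 0.2662]
tool_rot: [3.108, 0.66, -0.947]
contact_force: [0.0, -0.8, -1.0]
opening: 0.0006
grip_force: 0.0
```

```bash
python3 st.py
```

```text
q [-0.543  0.599  1.18   0.232  1.984  1.989] tcp [ 0.4711 -0.117   0.2662] t 11.5
tilt 37.8 az 128.8 y-az -143.1 y-elev 1.5 z [-0.385  0.478 -0.79 ] grip [ 0.4784 -0.1261  0.2812] F [ 0.  -0.8 -1. ] open 0.0006 0.0
```

```bash
python3 - <<'E'
from plan import *
from cell import monitor
P1=P(monitor.observe()['qpos'])
P1.st([[-4,-4,-6,-.139]]*12,"1")
P1.to([.431,-.1686,.052],25,"2",step=30)
P1.to([.48,-.175,.062],25,"2",step=20)
P1.to([.41,-.16,.2],25,"2",step=30)
P1.to([.4,0.,.2],61,"2",step=40)
E
```

```text
1 q [-1.01  0.2   2.04  0.78  1.07  2.71] tcp [ 0.423 -0.165  0.194] tilt 37.8 az 33.3 yaz 121.3 yel 1.5
('2', 5, array([  1.6,  -0.7, -28.4]), np.float64(-0.029)) q [-0.99  0.49  2.24  1.19  0.71  2.27] tcp [ 0.431 -0.169  0.052] tilt 37.8 az 25.0 yaz 113.1 yel 1.5
('2', 3, array([16.3, -2.1,  3.3]), np.float64(0.0)) q [-0.9   0.5   2.12  1.15  0.71  2.44] tcp [ 0.48  -0.175  0.062] tilt 37.8 az 25.0 yaz 113.1 yel 1.5
('2', 5, array([-14. ,   3. ,  27.6]), np.float64(-0.0)) q [-1.03  0.12  2.13  0.81  1.    2.79] tcp [ 0.41 -0.16  0.2 ] tilt 37.8 az 25.0 yaz 113.1 yel 1.5
('2', 5, array([-2., 32.,  0.]), np.float64(0.126)) q [-0.73  0.15  2.1   0.71  1.18  2.59] tcp [0.4 0.  0.2] tilt 37.8 az 61.0 yaz 149.1 yel 1.5
```

Request:
move_arm(
  rows=[
    [-4,-4,-6,-0.139,1],
    [-4,-4,-6,-0.139,1],
    [-4,-4,-6,-0.139,1],
    [-4,-4,-6,-0.139,1],
    [-4,-4,-6,-0.139,1],
    [-4,-4,-6,-0.139,1],
    [-4,-4,-6,-0.139,1],
    [-4,-4,-6,-0.139,1],
    [-4,-4,-6,-0.139,1],
    [-4,-4,-6,-0.139,1],
    [-4,-4,-6,-0.139,1],
    [-4,-4,-6,-0.139,1],
  ],
)

```text
time: 12.7
tool_pos: [0.423, -0.1651, 0.1945]
tool_rot: [3.11, 0.659, -2.614]
contact_force: [0.2, -0.0, 0.1]
opening: 0.0
grip_force: 0.0
```

Request:
move_arm(
  rows=[
    [1,-1,-28,-0.139,1],
    [1,-1,-28,0,1],
    [2,0,-30,0,1],
    [2,0,-30,0,1],
    [2,0,-28,0,1],
    [0,0,0,0,1],
  ],
)

```text
time: 13.3
tool_pos: [0.4305, -0.1654, 0.0483]
tool_rot: [3.102, 0.658, -2.752]
contact_force: [-0.4, 0.5, 0.1]
opening: 0.0003
grip_force: 0.0
```

Request:
move_arm(
  rows=[
    [8,-1,0,0,1],
    [8,-1,0,0,1],
    [6,-1,2,0,1],
    [6,-1,2,0,1],
  ],
)

```text
time: 13.7
tool_pos: [0.4599, -0.1727, 0.0563]
tool_rot: [3.113, 0.66, -2.749]
contact_force: [-0.8, -0.0, -0.2]
opening: 0.0008
grip_force: 0.0
```

```bash
cat > mag.py <<'E'
import numpy as np
C=np.array([.578,-.199]); A=-.171
def tomag(x): d=np.array(x[:2])-C; c,s=np.cos(A),np.sin(A); return np.r_[(c*d[0]+s*d[1]),(-s*d[0]+c*d[1]),x[2]]
def world(x,y,z): c,s=np.cos(A),np.sin(A); return np.r_[C+[c*x-s*y,s*x+c*y],z]
E
python3 st.py; python3 -c "
from mag import *;from cell import monitor as m;print(tomag(m.observe()['tool_pos']).round(4))"
```

```text
q [-0.936  0.501  2.17   1.175  0.711  2.357] tcp [ 0.4599 -0.1727  0.0563] t 13.7
tilt 37.9 az 25.2 y-az 113.5 y-elev 1.3 z [ 0.556  0.261 -0.789] grip [ 0.4494 -0.1776  0.0713] F [-0.8 -0.  -0.2] open 0.0008 0.0
[-0.1208  0.0058  0.0563]
```

Request:
move_arm(
  rows=[
    [5,-1,2,0,1],
    [5,-1,2,0,1],
    [5,-1,2,0,1],
    [4,-1,1,0,1],
    [3,0,0,0,1],
    [0,0,0,0,1],
  ],
)

```text
time: 14.3
tool_pos: [0.4809, -0.1762, 0.0623]
tool_rot: [3.11, 0.66, -2.751]
contact_force: [-3.3, 0.8, 1.2]
opening: 0.0008
grip_force: 1.2
```

```bash
python3 st.py; python3 - <<'E'
from mag import *;from cell import monitor as m;print(tomag(m.observe()['tool_pos']).round(4))
from h import *
a=vision.read_camera("side")[225:345,250:410]; b=vision.read_camera("top")[195:315,310:430]
o=np.hstack([cv2.resize(v,(400*v.shape[1]//v.shape[0],400)) for v in(a,b)])[:, :]
o=cv2.resize(o,(800,int(o.shape[0]*800/o.shape[1]))); cv2.imwrite("pics/flap.png",o[...,::-1])
E
```

```text
q [-0.898  0.504  2.117  1.146  0.715  2.441] tcp [ 0.4809 -0.1762  0.0623] t 14.3
tilt 37.8 az 25.3 y-az 113.5 y-elev 1.4 z [ 0.555  0.262 -0.79 ] grip [ 0.4704 -0.1812  0.0773] F [-3.3  0.8  1.2] open 0.0008 1.2
[-0.0996  0.006   0.0623]
```

View pics/flap.png

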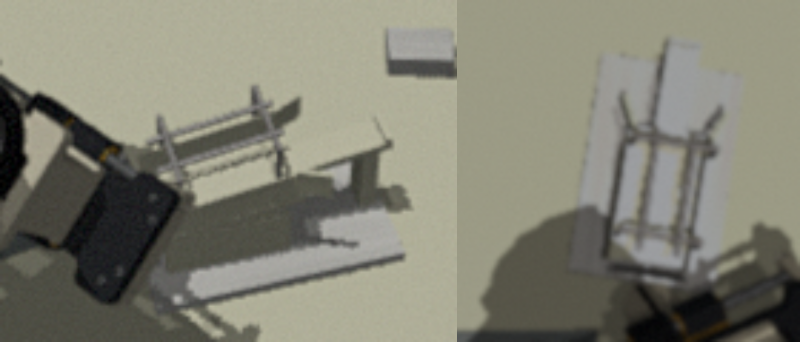

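The flap now shows as a thin line in the top panel at about (650,268), so it is nearly upright. I'll push on until I feel the stop.

Request:
move_arm(
  rows=[
    [3,0,1,0,1],
    [3,-1,0,0,1],
    [0,0,0,0,1],
  ],
)

```text
time: 14.7
tool_pos: [0.4872, -0.1774, 0.0631]
tool_rot: [3.11, 0.66, -2.751]
contact_force: [-1.6, 1.0, 1.0]
opening: 0.0004
grip_force: 0.9
```

Request:
move_arm(
  rows=[
    [3,0,0,0,1],
    [0,0,0,0,1],
  ],
)

```text
time: 14.9
tool_pos: [0.4899, -0.1775, 0.0629]
tool_rot: [3.11, 0.659, -2.752]
contact_force: [-4.2, -0.7, 2.7]
opening: 0.0006
grip_force: 1.9
```

```bash
python3 st.py;python3 -c "
from mag import *;from cell import monitor as m;print(tomag(m.observe()['tool_pos']).round(4))"
```

```text
q [-0.882  0.51   2.097  1.14   0.713  2.467] tcp [ 0.4899 -0.1775  0.0629] t 14.9
tilt 37.8 az 25.3 y-az 113.4 y-elev 1.4 z [ 0.554  0.262 -0.79 ] grip [ 0.4794 -0.1825  0.0779] F [-4.2 -0.7  2.7] open 0.0006 1.9
[-0.0904  0.0062  0.0629]
```

Request:
move_arm(
  rows=[
    [3,0,0,0,1],
    [0,0,0,0,1],
  ],
)

```text
time: 15.1
tool_pos: [0.4912, -0.1774, 0.0627]
tool_rot: [3.11, 0.657, -2.752]
contact_force: [-24.0, -3.9, 13.6]
opening: 0.0005
grip_force: 11.7
```

Request:
move_arm(
  rows=[
    [2,0,0,0,1],
    [0,0,0,0,1],
  ],
)

```text
time: 15.3
tool_pos: [0.4918, -0.1774, 0.0626]
tool_rot: [3.11, 0.656, -2.752]
contact_force: [-37.9, -6.6, 22.3]
opening: 0.0006
grip_force: 18.7
```

Request:
move_arm(
  rows=[
    [2,0,0,0,1],
    [0,0,0,0,1],
  ],
)

```text
time: 15.5
tool_pos: [0.4925, -0.1773, 0.0625]
tool_rot: [3.109, 0.654, -2.752]
contact_force: [-52.6, -9.5, 31.1]
opening: -0.0
grip_force: 26.1
```

Request:
move_arm(
  rows=[
    [-4,0,0,0,1],
    [-20,4,0,0,1],
    [-25,5,10,0,1],
    [-10,5,40,0,1],
    [-10,5,40,0,1],
    [-10,5,30,0,1],
  ],
)

```text
time: 16.1
tool_pos: [0.4176, -0.1536, 0.1849]
tool_rot: [3.112, 0.66, -2.751]
contact_force: [0.9, 0.9, 0.2]
opening: 0.0003
grip_force: 0.0
```

Request:
move_arm(
  rows=[
    [0,38,0,0.132,0.5],
    [0,38,0,0.132,0],
    [0,38,0,0.132,-0.3],
    [0,38,0,0.132,-0.3],
    [0,38,0,0.132,-0.3],
    [0,38,0,0,-0.3],
    [0,38,0,0,-0.3],
    [0,30,0,0,-0.3],
  ],
)

```text
time: 16.9
tool_pos: [0.4176, 0.1446, 0.1831]
tool_rot: [3.11, 0.66, -2.091]
contact_force: [0.9, 0.7, 0.4]
opening: 0.0582
grip_force: 0.0
```

```bash
python3 st.py; python3 - <<'E'
from h import *
im={n:cv2.imread(f"pics/{n}0.png")[...,::-1].copy() for n in("side","top")}
cs={}
for n,box in(("side",(190,145,300,190)),("top",(120,215,200,330))):
    b,m=blobs(im[n],(4,110,25),(24,255,255))
    cs[n]=sorted([(c[0],c[1],s[4],*s[:4]) for s,c in b if box[0]<c[0]<box[2] and box[1]<c[1]<box[3] and s[4]>100])
    for k in cs[n]: print(n,np.round(k,1))
for a,b,r in zip(cs["side"],cs["top"],(.019,.015,.011)):
    P=tri(a[:2],b[:2]); z=.034+1.155*r; print(P[0].round(4),round(P[1],4),plane("side",a[:2],z)[:2].round(4),plane("top",b[:2],z)[:2].round(4))
im=vision.read_camera("top"); f=proj("top",[.5,-.185,.06]).astype(int); print(f)
c=im[f[1]-30:f[1]+15,f[0]-30:f[0]+30]; c=cv2.resize(c,None,fx=8,fy=8)
cv2.imwrite("pics/flap2.png",c[...,::-1])
E
```

```text
q [-0.323  0.143  2.165  0.859  0.931  2.762] tcp [0.4176 0.1446 0.1831] t 16.9
tilt 37.9 az 63.2 y-az 151.3 y-elev 1.4 z [ 0.277  0.548 -0.789] grip [0.4124 0.1342 0.1981] F [0.9 0.7 0.4] open 0.0582 0.0
side [207.6 162.1 319.  197.  155.   23.   16. ]
side [244.9 164.8 233.  235.  159.   21.   13. ]
side [282.9 167.6 166.  273.  163.   20.   10. ]
top [131.2 257.7 110.  124.  252.   15.   12. ]
top [132.  311.7 474.  118.  298.   29.   28. ]
top [158.5 271.2 341.  147.  259.   24.   25. ]
top [184.  232.1 233.  175.  221.   19.   23. ]
[0.5139 0.3195 0.0581] 0.1075 [0.4596 0.315 ] [0.5686 0.3203]
[0.503 0.303 0.04 ] 0.0931 [0.5424 0.268 ] [0.4582 0.3129]
[0.588  0.2563 0.031 ] 0.0947 [0.626  0.2206] [0.541  0.2653]
[377 288]
```

View pics/flap2.png

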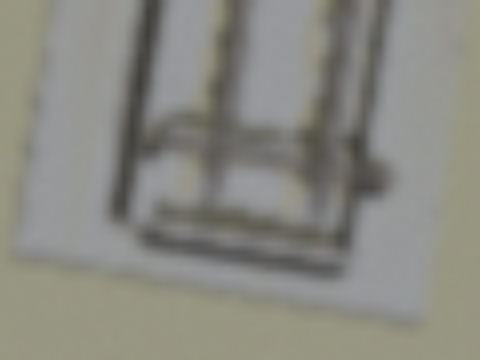

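The flap now stands upright: its edge is a thin line just outside the channel end, at about (240,255) in the crop. Next I'll approach the large roller.

Request:
move_arm(
  rows=[
    [2,34,-10,-0.014,-0.3],
    [2,34,-10,0,-0.3],
    [2.4,33.4,-10,0,-0.3],
    [9.3,17.7,-25.6,0,-0.3],
    [9.3,17.7,-25.6,0,-0.3],
    [9.3,17.7,-25.6,0,-0.3],
    [0,0,0,0,-0.3],
  ],
)

```text
time: 17.65
tool_pos: [0.4512, 0.2985, 0.0733]
tool_rot: [3.105, 0.657, -2.107]
contact_force: [-0.1, 0.1, -0.1]
opening: 0.0597
grip_force: 0.0
```

```bash
python3 st.py; python3 - <<'E'
from h import *
a=vision.read_camera("side")[110:200,170:310]; b=vision.read_camera("top")[220:350,80:220]
o=np.hstack([cv2.resize(v,(400*v.shape[1]//v.shape[0],400),interpolation=cv2.INTER_CUBIC) for v in(a,b)])
o=cv2.resize(o,(800,int(o.shape[0]*800/o.shape[1]))); cv2.imwrite("pics/g1.png",o[...,::-1])
E
```

```text
q [0.133 0.46  2.154 1.382 0.535 2.561] tcp [0.4512 0.2985 0.0733] t 17.65
tilt 37.7 az 62.7 y-az 150.6 y-elev 1.7 z [ 0.28   0.543 -0.792] grip [0.4459 0.2881 0.0883] F [-0.1  0.1 -0.1] open 0.0597 0.0
```

View pics/g1.png

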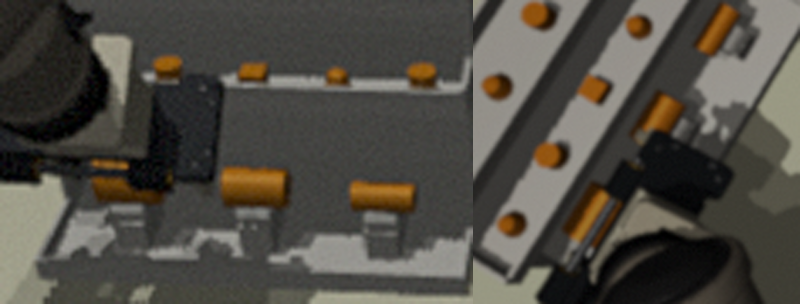

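The fingers straddle the large roller, seen at (595,210) in the right panel. I'll advance and close.

Request:
move_arm(
  rows=[
    [5,9,-11.5,0,-0.3],
    [5,9,-11.5,0,-0.3],
    [0,0,0,0,-0.3],
    [0,0,0,0,0.2],
    [0,0,0,0,0.4],
    [0,0,0,0,0.4],
  ],
  newtons=20,
)

```text
time: 18.35
tool_pos: [0.4623, 0.3148, 0.0543]
tool_rot: [3.111, 0.661, -2.106]
contact_force: [-1.5, -2.5, 5.8]
opening: 0.0457
grip_force: 20.0
```

```bash
python3 st.py
```

```text
q [0.172 0.521 2.129 1.486 0.51  2.481] tcp [0.4623 0.3148 0.0543] t 18.35
tilt 37.9 az 62.2 y-az 150.4 y-elev 1.4 z [ 0.286  0.543 -0.789] grip [0.4569 0.3045 0.0693] F [-1.5 -2.5  5.8] open 0.0457 20.0
```

Request:
move_arm(
  rows=[
    [-2,-4,6,0,0.4],
    [-7,-13,19,0,0.4],
    [-9.3,-17.7,25.6,0,0.4],
    [-9.3,-17.7,25.6,0,0.4],
    [-9.3,-17.7,25.6,0,0.4],
    [-9.3,-17.7,25.6,0,0.4],
  ],
)

```text
time: 18.95
tool_pos: [0.4147, 0.2262, 0.1815]
tool_rot: [3.11, 0.658, -2.106]
contact_force: [-0.6, 0.4, 0.1]
opening: 0.046
grip_force: 20.0
```

```bash
python3 st.py; python3 - <<'E'
from plan import *
from cell import monitor
from mag import *
print("load xy",world(.066,0,0))
P1=P(monitor.observe()['qpos'])
P1.st([[20,-32,8,.137]]*7,"1")
P1.to([.64,-.21,.14],172,"load above",step=30,dy=.137)
P1.to([.64,-.21,.085],172,"load",step=20)
P1.to([.665,-.214,.125],172,"back",step=20)
P1.to([.56,0.05,.22],115,"",step=35,dy=.137)
E
```

```text
q [-0.07   0.142  2.172  0.932  0.773  2.922] tcp [0.4147 0.2262 0.1815] t 18.95
tilt 37.7 az 62.3 y-az 150.4 y-elev 1.4 z [ 0.285  0.542 -0.791] grip [0.4093 0.2159 0.1965] F [-0.6  0.4  0.1] open 0.046 20.0
load xy [ 0.6430374  -0.21023108  0.        ]
1 q [-0.37  0.65  1.17  0.43  1.83  2.33] tcp [0.555 0.002 0.237] tilt 37.7 az 117.2 yaz -154.6 yel 1.4
('load above', 8, array([ 10.7, -26.5, -12.2]), np.float64(0.119)) q [-0.37  1.25  0.18 -0.19  2.35  1.29] tcp [ 0.64 -0.21  0.14] tilt 37.7 az 172.0 yaz -99.8 yel 1.4
('load', 3, array([  0. ,  -0. , -18.3]), np.float64(0.0)) q [-0.37  1.26  0.29 -0.17  2.23  1.33] tcp [ 0.64  -0.21   0.085] tilt 37.7 az 172.0 yaz -99.8 yel 1.4
('back', 2, array([12.5, -2. , 20. ]), np.float64(0.0)) q [-0.36  1.33  0.04 -0.2   2.4   1.28] tcp [ 0.652 -0.211  0.121] tilt 37.3 az 172.2 yaz -99.8 yel 1.5
('', 8, array([-11.6,  32.6,  12.3]), np.float64(-0.125)) q [-0.31  0.65  1.22  0.46  1.74  2.39] tcp [0.562 0.045 0.218] tilt 37.3 az 116.0 yaz -156.0 yel 1.5
```

Request:
move_arm(
  rows=[
    [20,-32,8,0.137,0.4],
    [20,-32,8,0.137,0.4],
    [20,-32,8,0.137,0.4],
    [20,-32,8,0.137,0.4],
    [20,-32,8,0.137,0.4],
    [20,-32,8,0.137,0.4],
    [20,-32,8,0.137,0.4],
  ],
)

```text
time: 19.65
tool_pos: [0.556, 0.0007, 0.237]
tool_rot: [3.107, 0.658, -1.146]
contact_force: [1.8, 0.7, -0.5]
opening: 0.0461
grip_force: 20.0
```

Request:
move_arm(
  rows=[
    [11,-27,-12,0.12,0.4],
    [11,-27,-12,0.12,0.4],
    [11,-27,-12,0.12,0.4],
    [11,-27,-12,0.12,0.4],
    [11,-26,-12,0.12,0.4],
    [11,-26,-12,0.12,0.4],
    [10,-26,-12,0.12,0.4],
    [10,-26,-12,0.117,0.4],
    [0,0,0,0,0.4],
  ],
)

```text
time: 20.55
tool_pos: [0.6415, -0.2101, 0.135]
tool_rot: [3.108, 0.666, -0.191]
contact_force: [0.2, 0.8, -2.6]
opening: 0.0459
grip_force: 20.0
```

```bash
python3 st.py; python3 - <<'E'
from h import *
a=vision.read_camera("side")[215:330,270:430]; b=vision.read_camera("top")[170:300,330:470]
o=np.hstack([cv2.resize(v,(400*v.shape[1]//v.shape[0],400),interpolation=cv2.INTER_CUBIC) for v in(a,b)])
o=cv2.resize(o,(800,int(o.shape[0]*800/o.shape[1]))); cv2.imwrite("pics/l1.png",o[...,::-1])
for n,i in(("side",vision.read_camera("side")),("top",vision.read_camera("top"))):
    for s,c in blobs(i,(4,110,25),(24,255,255),60)[0]: 
        if c[0]>300 and 150<c[1]<300: print(n,s,c)
E
```

```text
q [-0.364  1.271  0.145 -0.201  2.37   1.289] tcp [ 0.6415 -0.2101  0.135 ] t 20.55
tilt 38.2 az 172.1 y-az -99.8 y-elev 1.5 z [-0.612  0.085 -0.786] grip [ 0.6531 -0.2117  0.15  ] F [ 0.2  0.8 -2.6] open 0.0459 20.0
side [ 491  144  149  123 2918] [570.79986292 203.99417409]
side [388 186  21  30 141] [397.92198582 199.72340426]
side [365 228  22  34 439] [375.3143508  242.77220957]
top [ 540  266  100   44 1732] [588.3591224  289.79792148]
```

View pics/l1.png

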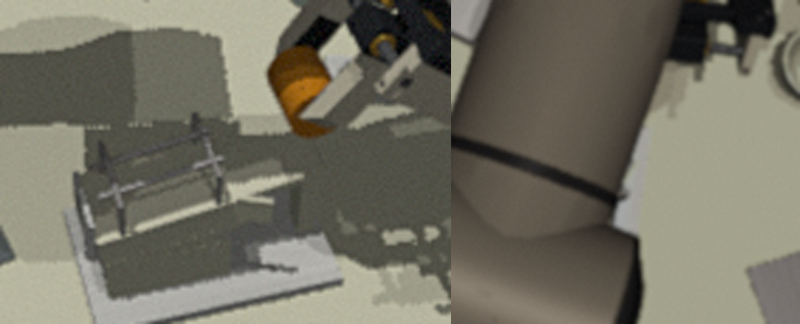

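The roller is held across the strip, above the loading end, at (305,90) in the left panel. Lowering it.

Request:
move_arm(
  rows=[
    [0,0,-20,0,0.4],
    [0,0,-15,0,0.4],
    [0,0,-8,0,0.4],
    [0,0,-3,0,0.4],
    [0,0,0,0,0.4],
  ],
)

```text
time: 21.25
tool_pos: [0.6419, -0.2085, 0.0958]
tool_rot: [3.109, 0.659, -0.191]
contact_force: [0.4, 0.1, -0.2]
opening: 0.0459
grip_force: 20.0
```

```bash
python3 st.py; python3 - <<'E'
from h import *
from cell import monitor
from scipy.spatial.transform import Rotation as R
s=monitor.observe(); z=R.from_euler("xyz",s['tool_rot']).as_matrix()[:,2]
for d in(0,.004,.008,.012): print(d,proj("side",s['tool_pos']-d*z).round(1))
i=vision.read_camera("side")
for b,c in blobs(i,(4,110,25),(24,255,255),100)[0]:
    if 340<c[0]<420 and 200<c[1]<300: print(b,c)
E
```

```text
q [-0.363  1.265  0.258 -0.178  2.258  1.32 ] tcp [ 0.6419 -0.2085  0.0958] t 21.25
tilt 37.8 az 172.1 y-az -99.8 y-elev 1.5 z [-0.607  0.084 -0.79 ] grip [ 0.6534 -0.2101  0.1109] F [ 0.4  0.1 -0.2] open 0.0459 20.0
0 [373.6 263.5]
0.004 [374.9 262. ]
0.008 [376.2 260.5]
0.012 [377.6 259. ]
[386 204  21  30 126] [395.26984127 217.96825397]
[364 246  22  32 426] [374.24882629 259.72300469]
```

Request:
move_arm(
  rows=[
    [0,-1,-6,0,0.4],
    [0,0,-4,0,0.4],
    [0,0,0,0,0.4],
    [0,0,0,0,0.4],
  ],
)

```text
time: 21.7
tool_pos: [0.6415, -0.2098, 0.0853]
tool_rot: [3.109, 0.661, -0.191]
contact_force: [-3.6, 0.6, 4.9]
opening: 0.0459
grip_force: 20.0
```

Request:
move_arm(
  rows=[
    [0,0,-1.5,0,0.4],
    [0,0,0,0,0.4],
  ],
)

```text
time: 21.9
tool_pos: [0.6415, -0.2097, 0.0853]
tool_rot: [3.109, 0.66, -0.191]
contact_force: [-2.7, -0.5, 9.9]
opening: 0.0456
grip_force: 20.0
```

Request:
move_arm(
  rows=[
    [0,0,-1.5,0,0.4],
    [0,0,0,0,0.4],
  ],
)

```text
time: 22.1
tool_pos: [0.6415, -0.2097, 0.0852]
tool_rot: [3.109, 0.66, -0.192]
contact_force: [-4.1, -0.7, 16.8]
opening: 0.0459
grip_force: 20.0
```

Request:
move_arm(
  rows=[
    [0,0,2.5,0,0.4],
    [0,0,0,0,0.2],
    [0,0,0,0,-0.2],
    [0,0,0,0,-0.6],
    [0,0,0,0,-0.6],
    [0,0,20,0,-0.6],
    [0,0,25,0,-0.6],
  ],
)

```text
time: 22.8
tool_pos: [0.6414, -0.2093, 0.1277]
tool_rot: [3.111, 0.663, -0.189]
contact_force: [-0.1, 0.0, 0.9]
opening: 0.0731
grip_force: 0.0
```

```bash
python3 st.py; cat > see.py <<'E'
from h import *; from mag import *
i=vision.read_camera("side")
for b,c in blobs(i,(4,110,25),(24,255,255),30)[0]:
    if 270<c[0]<420 and 200<c[1]<340: print(b,c.round(1), "on z=.067:",tomag(plane("side",c,.067)).round(4))
for n,x,z in(("L",-.058,.067),("M",-.024,.068),("S",.002,.068)): print(n,proj("side",world(x,0,z)).round(1))
E
python3 see.py
```

```text
q [-0.364  1.264  0.179 -0.193  2.341  1.297] tcp [ 0.6414 -0.2093  0.1277] t 22.8
tilt 38.0 az 172.0 y-az -99.7 y-elev 1.4 z [-0.61   0.085 -0.788] grip [ 0.653  -0.211   0.1427] F [-0.1  0.   0.9] open 0.0731 0.0
[386 187  21  29 131] [394.9 200.9] on z=.067: [0.1851 0.1959 0.067 ]
[380 197  10   8  38] [384.1 200. ] on z=.067: [0.1632 0.2056 0.067 ]
[315 206  11   8  34] [318.5 209.7] on z=.067: [0.0141 0.2139 0.067 ]
[403 235   9   8  31] [406.5 237.9] on z=.067: [0.1639 0.0768 0.067 ]
[344 262  13  23 111] [349.9 274. ] on z=.067: [0.0231 0.0137 0.067 ]
[330 264  13  11  95] [336.1 268.9] on z=.067: [0.0017 0.0334 0.067 ]
[333 274  14  14 133] [340.  280.4] on z=.067: [0.0005 0.0033 0.067 ]
L [310.1 288.2]
M [327.8 284. ]
S [341.3 281.1]
```

Request:
move_arm(
  rows=[
    [-11,30,15,-0.137,-0.6],
    [-11,30,15,-0.137,-0.5],
    [-11,30,15,-0.137,-0.4],
    [-11,30,15,-0.137,-0.3],
    [-11,30,15,-0.137,-0.3],
    [-11,30,15,-0.137,-0.3],
    [-11,30,15,-0.137,-0.3],
  ],
)

```text
time: 23.55
tool_pos: [0.5646, 0.0014, 0.2343]
tool_rot: [3.11, 0.66, -1.156]
contact_force: [1.1, -0.6, 0.2]
opening: 0.0597
grip_force: 0.0
```

```bash
python3 st.py; python3 see.py; python3 - <<'E'
from plan import *
from cell import monitor
P1=P(monitor.observe()['qpos']); z=goal(38,62.2).as_matrix()[:,2]
M=np.array([.5417,.2663,.0513]); print((M+.007*z).round(4),(M-.123*z).round(4))
P1.to(M-.123*z,62.2,"back",step=35,dy=.137); P1.to(M+.007*z,62.2,"M",step=30)
E
```

```text
q [-0.372  0.666  1.144  0.438  1.83   2.348] tcp [0.5646 0.0014 0.2343] t 23.55
tilt 37.8 az 116.8 y-az -155.1 y-elev 1.4 z [-0.276  0.548 -0.79 ] grip [ 0.5698 -0.009   0.2493] F [ 1.1 -0.6  0.2] open 0.0597 0.0
[315 198  19  16  72] [324.1 206.9] on z=.067: [0.0283 0.2198 0.067 ]
[321 265  20  13 153] [330.  270.9] on z=.067: [-0.0109  0.0316  0.067 ]
[323 275  24  16 232] [334.4 282.3] on z=.067: [-0.0108  0.0015  0.067 ]
L [310.1 288.2]
M [327.8 284. ]
S [341.3 281.1]
[0.5437 0.2701 0.0458] [0.5064 0.1993 0.1482]
('back', 7, array([ -7.9,  27.7, -12.7]), np.float64(-0.136)) q [-0.12  0.35  2.    0.96  0.78  2.84] tcp [0.506 0.199 0.148] tilt 38.0 az 62.2 yaz 150.3 yel 1.5
('M', 4, array([  9.3,  17.7, -25.6]), np.float64(0.0)) q [0.04 0.6  1.96 1.26 0.59 2.62] tcp [0.544 0.27  0.046] tilt 38.0 az 62.2 yaz 150.3 yel 1.5
```

Request:
move_arm(
  rows=[
    [-8,28,-12.5,-0.136,-0.3],
    [-8,28,-12.5,-0.136,-0.3],
    [-8,28,-12.5,-0.136,-0.3],
    [-8,28,-12.5,-0.136,-0.3],
    [-8,28,-12,-0.136,-0.3],
    [-8,28,-12,-0.136,-0.3],
    [-9,29,-12,-0.137,-0.3],
  ],
)

```text
time: 24.3
tool_pos: [0.5078, 0.1973, 0.1477]
tool_rot: [3.111, 0.659, -2.108]
contact_force: [2.1, 1.7, 1.0]
opening: 0.0601
grip_force: 0.0
```

```bash
python3 st.py; python3 see.py
```

```text
q [-0.124  0.348  2.001  0.95   0.781  2.847] tcp [0.5078 0.1973 0.1477] t 24.3
tilt 37.8 az 62.1 y-az 150.3 y-elev 1.4 z [ 0.287  0.542 -0.79 ] grip [0.5023 0.187  0.1627] F [2.1 1.7 1. ] open 0.0601 0.0
[315 199  19  15  65] [323.6 207.5] on z=.067: [0.0268 0.2182 0.067 ]
[321 265  20  13 157] [330.1 270.8] on z=.067: [-0.0106  0.0318  0.067 ]
[324 275  23  16 228] [334.4 282.3] on z=.067: [-0.0109  0.0015  0.067 ]
L [310.1 288.2]
M [327.8 284. ]
S [341.3 281.1]
```

The large roller has stopped at about x=-11 mm, short of the flap. I'll look.

```bash
python3 - <<'E'
from h import *
a=vision.read_camera("side")[240:330,275:400]; b=vision.read_camera("top")[200:300,335:425]
o=np.hstack([cv2.resize(a,(430,310),interpolation=cv2.INTER_CUBIC),cv2.resize(b,(370,411),interpolation=cv2.INTER_CUBIC)[:310] if 0 else cv2.resize(b,(279,310),interpolation=cv2.INTER_CUBIC)])
cv2.imwrite("pics/st.png",o[...,::-1])
for s,c in blobs(vision.read_camera("top"),(4,110,25),(24,255,255),8)[0]:
    if 335<c[0]<425 and 200<c[1]<300: print(s,c,)
E
```

```text
[372 246   6  18  71] [374.26760563 254.3943662 ]
[378 247  13  19 197] [384.         256.23350254]
[391 249   6  18  66] [393.60606061 257.78787879]
```

View pics/st.png

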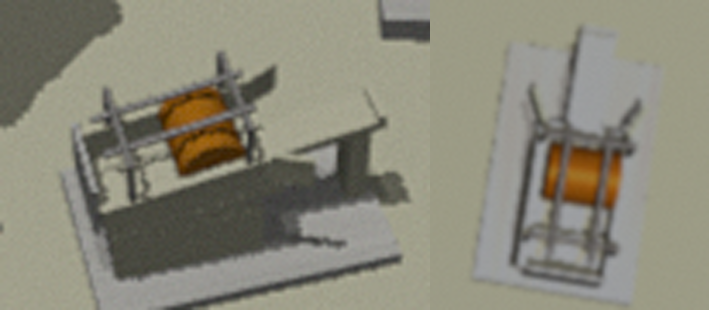

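```bash
python3 - <<'E'
from h import *; from mag import *
i=vision.read_camera("top"); m=blobs(i,(4,110,25),(24,255,255))[1]; m[:, :335]=0; m[:,425:]=0; m[:200]=0; m[300:]=0
m=cv2.morphologyEx(m,cv2.MORPH_CLOSE,np.ones((5,5)))
c=cv2.minAreaRect(np.argwhere(m)[:,::-1].astype(np.float32)); bp=cv2.boxPoints(c); print(c)
for q in bp: print(q.round(1), tomag(plane("top",q,.08)).round(4))
print("ctr",tomag(plane("top",c[0],.08)).round(4))
for y in(-.023,.023): print([proj("top",world(x,y,.08)).round(1) for x in(-.03,.008)])
E
```

```text
((383.93353271484375, 256.18206787109375), (23.79694938659668, 17.714662551879883), 8.746162414550781)
[370.8 263.1] [-0.0329  0.0223  0.08  ]
[373.5 245.6] [0.003  0.0219 0.08  ]
[397.  249.2] [ 0.0033 -0.0255  0.08  ]
[394.3 266.7] [-0.0326 -0.0248  0.08  ]
ctr [-0.0149 -0.0015  0.08  ]
[array([393.6, 265.3]), array([396.1, 246.8])]
[array([370.7, 261.6]), array([373.3, 243.1])]
```

Request:
move_arm(
  rows=[
    [8,-28,12.5,0.136,1],
    [8,-28,12.5,0.136,1],
    [8,-28,12.5,0.136,1],
    [8,-28,12.5,0.136,1],
    [8,-28,12,0.136,1],
    [8,-28,12,0.136,1],
    [9,-29,12,0.137,1],
  ],
)

```text
time: 25.25
tool_pos: [0.5659, -0.0034, 0.2347]
tool_rot: [3.11, 0.658, -1.146]
contact_force: [1.1, -1.2, -0.0]
opening: 0.0082
grip_force: 0.0
```

Request:
move_arm(
  rows=[
    [9,-30,-13,0.137,1],
    [9,-30,-13,0.137,1],
    [9,-30,-13,0.137,1],
    [9,-30,-13,0.137,1],
    [9,-30,-13,0.137,1],
    [9,-30,-13,0.137,1],
    [9,-29,-14,0.137,1],
    [0,0,0,0,1],
  ],
)

```text
time: 26.05
tool_pos: [0.6276, -0.2115, 0.1371]
tool_rot: [3.11, 0.664, -0.189]
contact_force: [-0.5, 1.0, 0.0]
opening: 0.0007
grip_force: 0.0
```

```bash
python3 st.py; python3 -c "
from mag import *;from cell import monitor as m;t=m.observe()['tool_pos'];print(tomag(t).round(4),((world(.036,0,.074)-t)*1000).round(1))"
```

```text
q [-0.372  1.194  0.311 -0.189  2.279  1.302] tcp [ 0.6276 -0.2115  0.1371] t 26.05
tilt 38.1 az 172.1 y-az -99.7 y-elev 1.4 z [-0.611  0.085 -0.787] grip [ 0.6392 -0.2131  0.1521] F [-0.5  1.   0. ] open 0.0007 0.0
[ 0.051  -0.0039  0.1371] [-14.1   6.4 -63.1]
```

Request:
move_arm(
  rows=[
    [-4,2,-25,0,1],
    [-5,2,-25,0,1],
    [-5,2,-13,0,1],
    [-8,1.5,0,0,1],
    [-6,1,0,0,1],
    [-4,0.5,0,0,1],
    [0,0,0,0,1],
  ],
)

```text
time: 26.75
tool_pos: [0.5957, -0.2003, 0.0801]
tool_rot: [3.109, 0.658, -0.193]
contact_force: [-0.5, -0.3, 0.2]
opening: 0.0004
grip_force: 0.0
```

Request:
move_arm(
  rows=[
    [-3,0.5,0,0,1],
    [-3,0.5,0,0,1],
    [-3,0.5,0,0,1],
    [0,0,0,0,1],
  ],
)

```text
time: 27.15
tool_pos: [0.5867, -0.1981, 0.0793]
tool_rot: [3.11, 0.66, -0.19]
contact_force: [0.2, 1.1, 0.7]
opening: 0.0003
grip_force: 0.1
```

```bash
python3 st.py; python3 -c "
from mag import *;from cell import monitor as m;t=m.observe()['tool_pos'];print(tomag(t).round(4))"; python3 see.py
```

```text
q [-0.375  1.086  0.705 -0.158  1.992  1.358] tcp [ 0.5867 -0.1981  0.0793] t 27.15
tilt 37.8 az 172.1 y-az -99.8 y-elev 1.4 z [-0.608  0.085 -0.79 ] grip [ 0.5982 -0.1997  0.0943] F [0.2 1.1 0.7] open 0.0003 0.1
[0.0084 0.0024 0.0793]
[315 206  10   8  34] [318.7 210. ] on z=.067: [0.0143 0.2128 0.067 ]
[361 224  18  32 128] [369.4 240.1] on z=.067: [0.0892 0.0917 0.067 ]
[383 246   9  10  50] [387.6 250.7] on z=.067: [0.1137 0.0527 0.067 ]
[361 248  10   8  39] [365.4 250.7] on z=.067: [0.0715 0.065  0.067 ]
[321 265  19  13 151] [329.6 271.1] on z=.067: [-0.0118  0.0314  0.067 ]
[323 275  23  16 228] [334.1 282.5] on z=.067: [-0.0115  0.0011  0.067 ]
L [310.1 288.2]
M [327.8 284. ]
S [341.3 281.1]
```

Request:
move_arm(
  rows=[
    [4,-0.7,-9,0,1],
    [0,0,0,0,1],
    [-6,1,0,0,1],
    [-5,0.8,0,0,1],
    [0,0,0,0,1],
  ],
)

```text
time: 27.7
tool_pos: [0.5795, -0.1969, 0.07]
tool_rot: [3.11, 0.661, -0.19]
contact_force: [-0.8, -0.1, 0.2]
opening: 0.0003
grip_force: 0.0
```

```bash
python3 st.py; python3 -c "
from mag import *;from cell import monitor as m;t=m.observe()['tool_pos'];print(tomag(t).round(4))"; python3 see.py
```

```text
q [-0.377  1.077  0.751 -0.157  1.956  1.362] tcp [ 0.5795 -0.1969  0.07  ] t 27.7
tilt 37.9 az 172.1 y-az -99.8 y-elev 1.4 z [-0.608  0.085 -0.789] grip [ 0.591  -0.1985  0.085 ] F [-0.8 -0.1  0.2] open 0.0003 0.0
[0.0011 0.0023 0.07  ]
[315 199  19  15  62] [324.2 206.8] on z=.067: [0.0287 0.2201 0.067 ]
[357 229  18  32 122] [365.  244.5] on z=.067: [0.0764 0.0821 0.067 ]
[379 251   9  10  52] [383.3 255.6] on z=.067: [0.1009 0.0423 0.067 ]
[357 253  10   7  33] [361.3 255.5] on z=.067: [0.0593 0.0543 0.067 ]
[314 268  20  12 155] [322.8 273.3] on z=.067: [-0.0258  0.0294  0.067 ]
[316 277  23  16 229] [327.1 284.8] on z=.067: [-0.0256 -0.0007  0.067 ]
L [310.1 288.2]
M [327.8 284. ]
S [341.3 281.1]
```

Request:
move_arm(
  rows=[
    [0,0,0,0,1],
    [0,0,0,0,1],
  ],
)

```text
time: 27.95
tool_pos: [0.5801, -0.1971, 0.0701]
tool_rot: [3.11, 0.659, -0.19]
contact_force: [0.4, 0.0, 0.2]
opening: 0.0005
grip_force: 0.0
```

```bash
python3 see.py | grep -v "^[LMS]"; python3 - <<'E'
from h import *; from mag import *
i=vision.read_camera("top"); m=blobs(i,(4,110,25),(24,255,255))[1]; m[:, :335]=0; m[:,425:]=0; m[:200]=0; m[300:]=0
m=cv2.morphologyEx(m,cv2.MORPH_CLOSE,np.ones((5,5)))
p=np.argwhere(m)[:,::-1].astype(np.float32)
if len(p): c=cv2.minAreaRect(p); print(c,"ctr",tomag(plane("top",c[0],.08)).round(4))
E
```

```text
[315 205  15   9  46] [321.  208.9] on z=.067: [0.02   0.2151 0.067 ]
[358 229  17  32 127] [365.6 244.8] on z=.067: [0.0773 0.0808 0.067 ]
[379 251   9  10  47] [383.7 255.3] on z=.067: [0.1018 0.0427 0.067 ]
[357 253  10   7  32] [361.1 255.4] on z=.067: [0.0591 0.0547 0.067 ]
[314 268  20  12 154] [322.8 273.3] on z=.067: [-0.0259  0.0295  0.067 ]
[316 277  23  16 231] [327.  284.8] on z=.067: [-0.0257 -0.0006  0.067 ]
((415.5, 222.5), (1.0, 3.0), 90.0) ctr [ 0.0637 -0.0551  0.08  ]
```

The roller seems to be steering against the -y wall. I'll back off, turn the tip face slightly and strike briskly to straighten the roller and carry it down.

Request:
move_arm(
  rows=[
    [19,-8,-3,-0.04,1],
    [0,0,0,0,1],
    [0,0,0,0,1],
    [-25,4.3,0,0,1],
    [0,0,0,0,1],
    [15,-2.6,0,0,1],
    [0,0,0,0,1],
  ],
)

```text
time: 28.75
tool_pos: [0.5896, -0.2035, 0.0669]
tool_rot: [3.11, 0.659, -0.23]
contact_force: [0.4, -0.6, 0.2]
opening: 0.0007
grip_force: 0.3
```

```bash
python3 -c "
from mag import *;from cell import monitor as m;t=m.observe()['tool_pos'];print(tomag(t).round(4))";python3 see.py | grep "\[3[0-3]"
```

```text
[ 0.0122 -0.0024  0.0669]
[323 198  11  14  33] [328.9 204.8] on z=.067: [0.0406 0.224  0.067 ]
[310 272   8  10  55] [313.4 276.2] on z=.067: [-0.0448  0.0271  0.067 ]
[299 275  13  24 192] [305.1 285.7] on z=.067: [-0.0655  0.0084  0.067 ]
[313 282  10  13  89] [317.2 288.1] on z=.067: [-0.0453 -0.0035  0.067 ]
L [310.1 288.2]
M [327.8 284. ]
```

The large roller now lies at the flap: its combined centroid is about (309.7,285) against the expected (310,288). Next is the medium roller.

Request:
move_arm(
  rows=[
    [12,-2,16,0,1],
    [12,-2,16,0,1],
    [12,-2,16,0,1],
    [-9,30,17,-0.134,0.5],
    [-9,30,17,-0.134,0],
    [-9,30,17,-0.134,-0.3],
    [-9,30,17,-0.134,-0.3],
    [-9,30,17,-0.134,-0.3],
    [-9,30,17,-0.134,-0.3],
    [-9,30,17,-0.134,-0.3],
  ],
)

```text
time: 29.8
tool_pos: [0.5611, 0.0017, 0.2347]
tool_rot: [3.109, 0.66, -1.175]
contact_force: [0.6, 0.1, 0.3]
opening: 0.052
grip_force: 0.0
```

Request:
move_arm(
  rows=[
    [-8,28,-12,-0.134,-0.3],
    [-8,28,-12,-0.134,-0.3],
    [-8,28,-12,-0.134,-0.3],
    [-8,28,-12,-0.134,-0.3],
    [-8,28,-12,-0.134,-0.3],
    [-8,28,-13,-0.134,-0.3],
    [-8,28,-13,-0.134,-0.3],
    [0,0,0,0,-0.3],
  ],
)

```text
time: 30.6
tool_pos: [0.5001, 0.1998, 0.1463]
tool_rot: [3.103, 0.657, -2.109]
contact_force: [1.0, -0.1, 0.1]
opening: 0.0597
grip_force: 0.0
```

```bash
python3 st.py; python3 see.py | grep "\[[23][0-39]"; python3 - <<'E'
from h import *
from cell import monitor
im=vision.read_camera("side")
for s,c in blobs(im,(4,110,25),(24,255,255),60)[0]:
    if 185<c[0]<300 and 145<c[1]<190: print(s,c.round(1),plane("side",c,.0513 if c[0]<262 else .0467).round(4))
t=monitor.observe()['tool_pos']; M=np.array([.5417,.2663,.0513]); z=np.array([.286,.543,-.789]); print("to back",((M-.04*z-t)*1000).round(1),"to M",((M+.006*z-t)*1000).round(1))
E
```

```text
q [-0.121  0.342  2.015  0.951  0.782  2.845] tcp [0.5001 0.1998 0.1463] t 30.6
tilt 37.7 az 62.8 y-az 150.5 y-elev 1.8 z [ 0.279  0.544 -0.791] grip [0.4948 0.1895 0.1614] F [ 1.  -0.1  0.1] open 0.0597 0.0
[324 199  10  12  35] [329.1 205. ] on z=.067: [0.0407 0.2231 0.067 ]
[315 205   8   9  31] [317.6 209.6] on z=.067: [0.0123 0.2147 0.067 ]
[310 272   8   9  53] [313.5 275.9] on z=.067: [-0.0444  0.0278  0.067 ]
[299 274  13  25 196] [305.3 285.8] on z=.067: [-0.0652  0.008   0.067 ]
[313 282  10  13  88] [317.2 288.2] on z=.067: [-0.0454 -0.0036  0.067 ]
L [310.1 288.2]
M [327.8 284. ]
[235 159  21  13 236] [245.1 164.9] [0.5426 0.2677 0.0513]
[273 163  20  10 163] [282.9 167.6] [0.6259 0.2207 0.0467]
to back [ 25.2  47.3 -65.6] to M [  38.3   72.2 -101.9]
```

Request:
move_arm(
  rows=[
    [9.6,18,-25.5,0,-0.3],
    [9.6,18,-25.5,0,-0.3],
    [9.6,18,-25.5,0,-0.3],
    [5,9,-13,0,-0.3],
    [4.5,9,-12.5,0,-0.3],
    [0,0,0,0,-0.3],
    [0,0,0,0,0.2],
    [0,0,0,0,0.4],
    [0,0,0,0,0.4],
  ],
  newtons=20,
)

```text
time: 31.6
tool_pos: [0.5449, 0.268, 0.0471]
tool_rot: [3.112, 0.661, -2.105]
contact_force: [-0.7, -0.7, 0.5]
opening: 0.0457
grip_force: 20.0
```

```bash
python3 st.py
```

```text
q [0.042 0.601 1.955 1.247 0.594 2.63 ] tcp [0.5449 0.268  0.0471] t 31.6
tilt 37.9 az 62.2 y-az 150.4 y-elev 1.3 z [ 0.287  0.543 -0.789] grip [0.5395 0.2577 0.0621] F [-0.7 -0.7  0.5] open 0.0457 20.0
```

Request:
move_arm(
  rows=[
    [-2,-4,6,0,0.4],
    [-7,-13,19,0,0.4],
    [-9.3,-17.7,25.6,0,0.4],
    [-9.3,-17.7,25.6,0,0.4],
    [-9.3,-17.7,25.6,0,0.4],
    [0,0,0,0,0.4],
  ],
)

```text
time: 32.2
tool_pos: [0.5081, 0.1967, 0.1514]
tool_rot: [3.117, 0.662, -2.103]
contact_force: [-0.2, 0.5, -1.2]
opening: 0.0461
grip_force: 20.0
```

```bash
python3 st.py
```

```text
q [-0.126  0.341  2.     0.947  0.785  2.849] tcp [0.5081 0.1967 0.1514] t 32.2
tilt 37.9 az 61.8 y-az 150.3 y-elev 1.1 z [ 0.291  0.542 -0.789] grip [0.5026 0.1864 0.1664] F [-0.2  0.5 -1.2] open 0.0461 20.0
```

Request:
move_arm(
  rows=[
    [8,-28,12.5,0.1355,0.4],
    [8,-28,12.5,0.1355,0.4],
    [8,-28,12.5,0.1355,0.4],
    [8,-28,12.5,0.1355,0.4],
    [8,-28,12.5,0.1355,0.4],
    [8,-28,12.5,0.1355,0.4],
    [8,-28,12.5,0.1355,0.4],
  ],
)

```text
time: 32.9
tool_pos: [0.5635, 0.0012, 0.2353]
tool_rot: [3.109, 0.66, -1.153]
contact_force: [1.5, 0.4, -0.2]
opening: 0.0462
grip_force: 19.9
```

Request:
move_arm(
  rows=[
    [9.7,-26.3,-14,0.1355,0.4],
    [9.7,-26.3,-14,0.1355,0.4],
    [9.7,-26.3,-14,0.1355,0.4],
    [9.7,-26.3,-14,0.1355,0.4],
    [9.7,-26.3,-14,0.1355,0.4],
    [9.7,-26.3,-14,0.1355,0.4],
    [9.7,-26.3,-14,0.1355,0.4],
    [9.7,-26.3,-14,0,0.4],
    [0,0,0,0,0.4],
  ],
)

```text
time: 33.8
tool_pos: [0.6401, -0.2098, 0.1163]
tool_rot: [3.111, 0.667, -0.21]
contact_force: [-0.1, -0.4, -1.5]
opening: 0.0459
grip_force: 20.0
```

```bash
python3 st.py;  python3 -c "
from mag import *;from cell import monitor as m;t=m.observe()['tool_pos'];print(tomag(t).round(4),((world(.064,0,.0825)-t)*1000).round(1))"
```

```text
q [-0.369  1.267  0.204 -0.176  2.32   1.324] tcp [ 0.6401 -0.2098  0.1163] t 33.8
tilt 38.3 az 170.8 y-az -100.9 y-elev 1.4 z [-0.611  0.099 -0.785] grip [ 0.6518 -0.2117  0.1312] F [-0.1 -0.4 -1.5] open 0.0459 20.0
[ 6.310e-02 -1.000e-04  1.163e-01] [  0.9  -0.1 -33.8]
```

Request:
move_arm(
  rows=[
    [1,0,-16,0,0.4],
    [0,0,-10,0,0.4],
    [0,0,-4,0,0.4],
    [0,0,0,0,0.4],
    [0,0,0,0,0.4],
  ],
)

```text
time: 34.3
tool_pos: [0.6421, -0.2076, 0.0945]
tool_rot: [3.11, 0.659, -0.209]
contact_force: [-0.2, 0.1, -0.5]
opening: 0.0459
grip_force: 20.0
```

Request:
move_arm(
  rows=[
    [0,0,-2,0,0.4],
    [0,0,0,0,0.4],
  ],
)

```text
time: 34.5
tool_pos: [0.642, -0.2078, 0.0918]
tool_rot: [3.11, 0.659, -0.209]
contact_force: [-0.2, -0.7, -0.2]
opening: 0.0462
grip_force: 20.0
```

Request:
move_arm(
  rows=[
    [0,0,-2,0,0.4],
    [0,0,0,0,0.4],
  ],
)

```text
time: 34.7
tool_pos: [0.6418, -0.2078, 0.0892]
tool_rot: [3.11, 0.66, -0.209]
contact_force: [0.2, -0.4, -0.1]
opening: 0.0458
grip_force: 20.0
```

Request:
move_arm(
  rows=[
    [0,-2,-4,0,0.4],
    [0,0,-1.5,0,0.4],
    [0,0,0,0,0.4],
  ],
)

```text
time: 35.0
tool_pos: [0.6417, -0.2099, 0.0833]
tool_rot: [3.11, 0.661, -0.209]
contact_force: [0.0, -0.1, -0.3]
opening: 0.0458
grip_force: 20.0
```

Request:
move_arm(
  rows=[
    [0,0,-1.5,0,0.4],
    [0,0,0,0,0.4],
  ],
)

```text
time: 35.2
tool_pos: [0.6419, -0.2098, 0.0822]
tool_rot: [3.11, 0.66, -0.209]
contact_force: [-0.0, -0.4, -0.1]
opening: 0.0457
grip_force: 20.0
```

Request:
move_arm(
  rows=[
    [0,0,-1,0,0.4],
    [0,0,0,0,0.4],
  ],
)

```text
time: 35.4
tool_pos: [0.6419, -0.2098, 0.0813]
tool_rot: [3.11, 0.66, -0.209]
contact_force: [-0.3, -0.2, 0.0]
opening: 0.0457
grip_force: 20.0
```

Request:
move_arm(
  rows=[
    [0,0,-1,0,0.4],
    [0,0,0,0,-0.6],
    [0,0,0,0,-0.6],
    [0,0,0,0,-0.6],
    [0,0,0,0,-0.6],
    [0,0,20,0,-0.6],
    [0,0,20,0,-0.6],
    [0,0,0,0,1],
    [0,0,0,0,1],
  ],
)

```text
time: 36.3
tool_pos: [0.6421, -0.2099, 0.1202]
tool_rot: [3.11, 0.659, -0.209]
contact_force: [0.8, 0.8, 0.4]
opening: 0.0619
grip_force: 0.0
```

```bash
python3 st.py; python3 see.py | grep -v "\[3[0-9]* 20[0-9]"
```

```text
q [-0.368  1.265  0.194 -0.177  2.323  1.322] tcp [ 0.6421 -0.2099  0.1202] t 36.3
tilt 37.8 az 171.0 y-az -100.8 y-elev 1.4 z [-0.605  0.096 -0.79 ] grip [ 0.6536 -0.2117  0.1352] F [0.8 0.8 0.4] open 0.0619 0.0
[387 192  20  29 127] [395.8 205.5] on z=.067: [0.181  0.1803 0.067 ]
[401 236  10   9  39] [405.  239.6] on z=.067: [0.159  0.0731 0.067 ]
[310 269  23  12 159] [320.9 274.2] on z=.067: [-0.0299  0.0281  0.067 ]
[299 275  13  24 189] [305.2 286. ] on z=.067: [-0.0654  0.0078  0.067 ]
[313 277  25  18 266] [324.7 285.6] on z=.067: [-0.0304 -0.0014  0.067 ]
L [310.1 288.2]
M [327.8 284. ]
S [341.3 281.1]
```

The medium roller lies behind the large one: the blob's right edge is at 338, as expected. Next is the small roller.

Request:
move_arm(
  rows=[
    [-6,26,14.5,-0.1356,-0.3],
    [-6,26,14.5,-0.1356,-0.3],
    [-6,26,14.5,-0.1356,-0.3],
    [-6,26,14.5,-0.1356,-0.3],
    [-6,26,14.5,-0.1356,-0.3],
    [-6,26,14.5,-0.1356,-0.3],
    [-6,26,14.5,-0.1356,-0.3],
  ],
)

```text
time: 37.05
tool_pos: [0.5992, -0.0268, 0.221]
tool_rot: [3.107, 0.662, -1.167]
contact_force: [0.2, -1.5, 0.6]
opening: 0.06
grip_force: 0.0
```

Request:
move_arm(
  rows=[
    [-1.5,25.8,-11,-0.1356,-0.3],
    [-1.5,25.8,-11,-0.1356,-0.3],
    [-1.5,25.8,-11,-0.1356,-0.3],
    [-1.5,25.8,-11,-0.1356,-0.3],
    [-1.5,25.8,-11,-0.1356,-0.3],
    [-1.5,25.8,-11,-0.1356,-0.3],
    [-1.5,25.8,-11,-0.1356,-0.3],
    [0,0,0,0,-0.3],
    [0,0,0,0,-0.3],
  ],
)

```text
time: 37.95
tool_pos: [0.5884, 0.1535, 0.1442]
tool_rot: [3.108, 0.659, -2.106]
contact_force: [0.3, 0.6, 0.2]
opening: 0.0596
grip_force: 0.0
```

```bash
python3 st.py; python3 see.py | grep -v "\[3[0-9]* 20[0-9]"; python3 - <<'E'
import numpy as np
from cell import monitor
t=monitor.observe()['tool_pos']; M=np.array([.6248,.220,.0467]); z=np.array([.287,.543,-.789]); print("to S",((M+.005*z-t)*1000).round(1))
E
```

```text
q [-0.193  0.472  1.791  0.868  0.878  2.897] tcp [0.5884 0.1535 0.1442] t 37.95
tilt 37.8 az 62.5 y-az 150.5 y-elev 1.5 z [ 0.283  0.543 -0.79 ] grip [0.583  0.1432 0.1592] F [0.3 0.6 0.2] open 0.0596 0.0
[315 197  19  17 100] [323.7 205.8] on z=.067: [0.0285 0.2237 0.067 ]
[310 269  23  12 157] [321.  274.2] on z=.067: [-0.0297  0.0283  0.067 ]
[299 274  13  25 195] [305.2 285.8] on z=.067: [-0.0653  0.008   0.067 ]
[313 277  25  18 270] [324.7 285.6] on z=.067: [-0.0305 -0.0013  0.067 ]
L [310.1 288.2]
M [327.8 284. ]
S [341.3 281.1]
to S [  36.7   70.1 -102. ]
```

Request:
move_arm(
  rows=[
    [9.3,17.7,-25.5,0,-0.3],
    [9.3,17.7,-25.5,0,-0.3],
    [9.3,17.7,-25.5,0,-0.3],
    [4.5,8.5,-13,0,-0.3],
    [4.3,8.5,-12.5,0,-0.3],
    [0,0,0,0,-0.3],
    [0,0,0,0,0.2],
    [0,0,0,0,0.4],
    [0,0,0,0,0.4],
  ],
  newtons=15,
)

```text
time: 38.9
tool_pos: [0.6267, 0.2223, 0.0441]
tool_rot: [3.112, 0.66, -2.107]
contact_force: [-0.0, -0.4, 0.7]
opening: 0.0462
grip_force: 15.0
```

```bash
python3 st.py
```

```text
q [-0.05   0.687  1.748  1.057  0.693  2.777] tcp [0.6267 0.2223 0.0441] t 38.9
tilt 37.9 az 62.1 y-az 150.3 y-elev 1.3 z [ 0.288  0.542 -0.789] grip [0.6212 0.212  0.0591] F [-0.  -0.4  0.7] open 0.0462 15.0
```

Request:
move_arm(
  rows=[
    [-2,-4,6,0,0.4],
    [-7,-13,19,0,0.4],
    [-9.3,-17.7,25.6,0,0.4],
    [-9.3,-17.7,25.6,0,0.4],
    [-9.3,-17.7,25.6,0,0.4],
    [0,0,0,0,0.4],
  ],
)

```text
time: 39.5
tool_pos: [0.5904, 0.1505, 0.1488]
tool_rot: [3.118, 0.662, -2.105]
contact_force: [0.6, 0.7, -0.1]
opening: 0.0456
grip_force: 15.0
```

```bash
python3 st.py
```

```text
q [-0.197  0.465  1.789  0.868  0.879  2.898] tcp [0.5904 0.1505 0.1488] t 39.5
tilt 37.9 az 61.6 y-az 150.2 y-elev 1.1 z [ 0.292  0.541 -0.789] grip [0.5848 0.1402 0.1638] F [ 0.6  0.7 -0.1] open 0.0456 15.0
```

Request:
move_arm(
  rows=[
    [1.5,-25.8,11,0.136,0.4],
    [1.5,-25.8,11,0.136,0.4],
    [1.5,-25.8,11,0.136,0.4],
    [1.5,-25.8,11,0.136,0.4],
    [1.5,-25.8,11,0.136,0.4],
    [1.5,-25.8,11,0.136,0.4],
    [1.5,-25.8,11,0.136,0.4],
  ],
)

```text
time: 40.2
tool_pos: [0.5996, -0.0291, 0.2216]
tool_rot: [3.109, 0.66, -1.151]
contact_force: [0.1, -0.4, -0.2]
opening: 0.0458
grip_force: 15.0
```

Request:
move_arm(
  rows=[
    [5,-22.5,-14,0.136,0.4],
    [5,-22.5,-14,0.136,0.4],
    [5,-22.5,-14,0.136,0.4],
    [5,-22.5,-14,0.136,0.4],
    [5,-22.5,-14,0.136,0.4],
    [5,-22.5,-14,0.136,0.4],
    [5,-22.5,-14,0.136,0.4],
    [5,-22.5,-14,0,0.4],
    [0,0,-10,0,0.4],
    [0,0,0,0,0.4],
    [0,0,0,0,0.4],
  ],
)

```text
time: 41.3
tool_pos: [0.6396, -0.207, 0.0999]
tool_rot: [3.111, 0.66, -0.202]
contact_force: [-0.2, -0.9, -0.2]
opening: 0.0457
grip_force: 15.0
```

```bash
python3 st.py;  python3 -c "
from mag import *;from cell import monitor as m;t=m.observe()['tool_pos'];print(tomag(t).round(4),((world(.064,0,.0775)-t)*1000).round(1))"
```

```text
q [-0.365  1.253  0.274 -0.169  2.257  1.334] tcp [ 0.6396 -0.207   0.0999] t 41.3
tilt 37.9 az 171.3 y-az -100.5 y-elev 1.4 z [-0.607  0.093 -0.789] grip [ 0.6511 -0.2088  0.1149] F [-0.2 -0.9 -0.2] open 0.0457 15.0
[0.062  0.0026 0.0999] [  1.5  -2.9 -22.4]
```

Request:
move_arm(
  rows=[
    [1.5,-2.9,-12,0,0.4],
    [0,0,-7,0,0.4],
    [0,0,-2,0,0.4],
    [0,0,0,0,0.4],
    [0,0,0,0,0.4],
  ],
)

```text
time: 41.8
tool_pos: [0.6413, -0.2107, 0.079]
tool_rot: [3.11, 0.659, -0.203]
contact_force: [-0.6, -0.0, 0.3]
opening: 0.0461
grip_force: 15.0
```

Request:
move_arm(
  rows=[
    [0,0,-1.5,0,0.4],
    [0,0,0,0,0.4],
  ],
)

```text
time: 42.0
tool_pos: [0.6413, -0.2107, 0.0773]
tool_rot: [3.11, 0.659, -0.203]
contact_force: [0.2, 0.5, -0.5]
opening: 0.0463
grip_force: 15.0
```

Request:
move_arm(
  rows=[
    [0,0,-1,0,0.4],
    [0,0,0,0,0.4],
  ],
)

```text
time: 42.2
tool_pos: [0.6412, -0.2108, 0.0766]
tool_rot: [3.11, 0.659, -0.203]
contact_force: [0.1, -0.4, 2.0]
opening: 0.046
grip_force: 15.0
```

Contact (2 N). Releasing.

Request:
move_arm(
  rows=[
    [0,0,0,0,-0.6],
    [0,0,0,0,-0.6],
    [0,0,0,0,-0.6],
    [0,0,0,0,-0.6],
    [0,0,20,0,-0.6],
    [0,0,20,0,-0.6],
    [0,0,0,0,-0.6],
    [0,0,0,0,-0.6],
  ],
)

```text
time: 43.0
tool_pos: [0.6414, -0.2108, 0.1159]
tool_rot: [3.11, 0.659, -0.203]
contact_force: [-1.0, -0.0, 0.1]
opening: 0.0734
grip_force: 0.0
```

```bash
python3 see.py | grep -v "\[3[0-9]* 20[0-9]"; python3 - <<'E'
from h import *
a=vision.read_camera("side")[240:330,275:400]; b=vision.read_camera("top")[200:300,335:425]
o=np.hstack([cv2.resize(a,(500,360),interpolation=cv2.INTER_CUBIC),cv2.resize(b,(300,333),interpolation=cv2.INTER_CUBIC)[:, :] if 0 else cv2.resize(b,(300,360),interpolation=cv2.INTER_CUBIC)])
cv2.imwrite("pics/end.png",o[...,::-1])
E
```

```text
[386 192  20  29 129] [394.3 205.7] on z=.067: [0.1776 0.1805 0.067 ]
[323 199  11  11  30] [329.2 204.4] on z=.067: [0.0415 0.2252 0.067 ]
[402 241   9   8  33] [405.5 244. ] on z=.067: [0.1551 0.0609 0.067 ]
[310 268  33  13 205] [324.2 273.5] on z=.067: [-0.0233  0.0282  0.067 ]
[299 275  13  24 189] [305.2 286. ] on z=.067: [-0.0654  0.0078  0.067 ]
[313 274  34  21 384] [329.7 283.9] on z=.067: [-0.0203  0.0001  0.067 ]
L [310.1 288.2]
M [327.8 284. ]
S [341.3 281.1]
```

View pics/end.png

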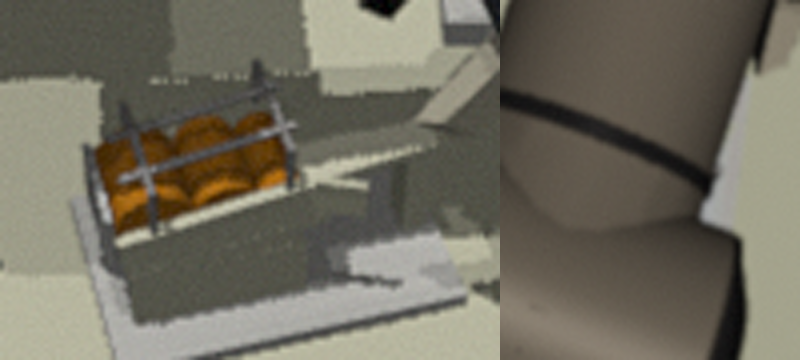

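All three rollers lie nose to tail against the upright flap. I'll clear the arm, check the top view numerically, then hand in.

Request:
move_arm(
  rows=[
    [-6,26,14,-0.13,-0.6],
    [-6,26,14,-0.13,-0.6],
    [-6,26,14,-0.13,-0.6],
    [-6,26,14,-0.13,-0.6],
    [-6,26,14,-0.13,-0.6],
    [-6,26,14,-0.13,-0.6],
    [-6,26,14,-0.13,-0.6],
    [-10,30,5,0,-0.6],
    [-10,30,5,0,-0.6],
    [-10,30,0,0,-0.6],
    [0,0,0,0,-0.6],
    [0,0,0,0,-0.6],
  ],
)

```text
time: 44.35
tool_pos: [0.5688, 0.0617, 0.2239]
tool_rot: [3.109, 0.66, -1.113]
contact_force: [-0.1, -0.4, -0.4]
opening: 0.0733
grip_force: 0.0
```

```bash
python3 see.py | grep "\[\(299\|31\)"; python3 - <<'E'
from h import *; from mag import *
i=vision.read_camera("top"); m=blobs(i,(4,110,25),(24,255,255))[1]; m[:, :335]=0; m[:,425:]=0; m[:200]=0; m[300:]=0
# extent of orange along magazine x on the centre strip (between rails), rollers' tops
pts=np.array([tomag(plane("top",q,.075)) for q in np.argwhere(m)[:,::-1]])
c=pts[abs(pts[:,1])<.008]; print("x",c[:,0].min().round(4),c[:,0].max().round(4),"y",pts[:,1].min().round(4),pts[:,1].max().round(4)); print(np.histogram(c[:,0],bins=np.arange(-.084,.03,.004)))
E
```

```text
[315 200  13  14  62] [320.3 207.5] on z=.067: [0.0199 0.2203 0.067 ]
[310 268  34  13 199] [324.6 273.3] on z=.067: [-0.0226  0.0285  0.067 ]
[299 274  13  25 200] [305.2 285.8] on z=.067: [-0.0653  0.0081  0.067 ]
[313 274  34  21 395] [329.8 283.9] on z=.067: [-0.0203  0.0001  0.067 ]
L [310.1 288.2]
x -0.0759 0.0076 y -0.0243 0.0237
(array([ 0,  0, 16, 16, 17, 16,  3, 11, 16, 16, 16, 16, 16, 16, 15, 16, 15,
       13, 12, 11, 10,  9,  7,  0,  0,  0,  0,  0]), array([-8.4000000e-02, -8.0000000e-02, -7.6000000e-02, -7.2000000e-02,
       -6.8000000e-02, -6.4000000e-02, -6.0000000e-02, -5.6000000e-02,
       -5.2000000e-02, -4.8000000e-02, -4.4000000e-02, -4.0000000e-02,
       -3.6000000e-02, -3.2000000e-02, -2.8000000e-02, -2.4000000e-02,
       -2.0000000e-02, -1.6000000e-02, -1.2000000e-02, -8.0000000e-03,
       -4.0000000e-03,  6.9388939e-17,  4.0000000e-03,  8.0000000e-03,
        1.2000000e-02,  1.6000000e-02,  2.0000000e-02,  2.4000000e-02,
        2.8000000e-02]))
```

```bash
python3 -c "
from cell import workorder;print(workorder.hand_in())"
```

```text
the job is handed in; nothing more can be done
None
```

I pushed the flap shut and loaded the thickest, middle and thinnest rollers in that order; the last pictures show all three nose to tail against the upright flap, and I've handed the job in, but no verdict came back. The thickest roller stopped partway down and needed three pushes from the fingertips to reach the flap.

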